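# Plant the courtyard: unclamp the block, dial the ball jar, tip the trees in

### The job

The courtyard block in the vise has set: slide the jaw open, lift the block out and stand it squarely on its white footprint card on the map. Then turn the jar's dial cap until the hole that lets the wooden balls through stands over the outlet, tip the jar over the block so that every ball ends up in its courtyard, and put the jar back in its slanted stand, mouth up, as it was, with its dial turned to the smallest hole. Do not disturb the tumbler, the notes or the tape.

Things in the scene. Friction and masses are not known exactly. Their poses are not given: they have to be found in the camera images.
- vise: quick-action hobby vise bolted to the table, black steel, 295 mm long, 90 mm wide, no screw to turn. Origin: on the table under the middle of the clamped block. Its x runs along the bed to the fixed jaw (inner face at x = +34 mm, fixed jaw 25 mm thick); the sliding jaw lies on the -x side and travels towards -x. Bed top 22 mm above the table, both jaws 90 mm wide along y, their tops 42 mm above the table, so the block stands 26 mm proud of them
- jaw (a joint): how far the sliding jaw has been drawn open, in m: 0 shut on the block, 0.050 fully open. It slides by hand against a steady drag of about 4 N and stays where it is left. The jaw is a 27 mm thick, 42 mm high plate with a 37 mm high, 52 mm wide carriage behind it that reaches 87 mm back from the inner face
- jaw_grip (a point): middle of the black upright pull tab on the sliding jaw, 72 mm behind the jaw's inner face: the tab is 14 mm thick along the slide, 34 mm across it, its top 75 mm above the table, this point 62 mm above the table. Moves with the jaw
- block: wooden courtyard building model, an open-topped box 120 mm long (its x), 68 mm wide (its y), 46 mm high, 160 g; walls 9 mm thick, floor 6 mm, so the courtyard is 102 x 50 mm and 40 mm deep. Origin: centre of its underside, z up. Starts clamped in the vise, its length across the vise's x. May be knocked a few cm aside at any time, so look again
- plot: white card footprint on the map, 126 x 74 mm, flat (2 mm), with a pale green 102 x 50 mm yard printed in it. Origin: its centre on the table; its x is the long direction. The block belongs centred on it, long side along long side, either way round
- stand: plywood stand bolted to the table that holds the jar leaning. Origin: centre of the jar's place projected on the table; at the start the jar leans towards the stand's -x. Base board 130 x 100 mm, 10 mm high, from 95 mm in front (-x) to 35 mm behind the origin; its highest point, the top of the back board, is 90 mm above the table
- seat (a point): in the stand, 50 mm above its origin: where the jar's origin (centre of its base) belongs, the jar leaning 0.66 rad (38 degrees) from upright towards the stand's -x, jar y parallel to stand y. The jar lies with its -x side on a back board that runs 75 mm up its side, its base on a toe board, between two cheeks (4 mm play each side) that cover the first 36 mm of its length and the lower 36 mm of its sides
- jar: clear square jar with a grey round dial cap, 430 g empty. Origin: centre of its base; z runs along the jar to the mouth. The body is 66 x 66 mm and 105 mm long, with a round bore of 58 mm; the cap above it is round, 70 mm across, from 107 to 129.5 mm along z. The jar's one outlet, 28 mm wide, is off-centre in a fixed plate just under the cap, on the jar's -x side: the side that is underneath in the stand, and lowest when the jar is tipped on over the same way
- jar_grip (a point): on the jar's axis, 68 mm above its base: a place to take the jar across its two y faces (66 mm wide). In the stand it is about 104 mm above the table
- jar_outlet (a point): centre of the outlet at the outer face of the cap: 16 mm off the axis on the jar's -x side, 129.5 mm above the base. With the wide hole over it, balls begin to roll out when the jar is tipped 15 to 20 degrees past level with this side lowest
- dial (a joint): angle of the dial cap in rad about the jar's z (grows anticlockwise seen from outside, facing the cap). It turns more than a full turn either way without meeting a stop, against about 0.025 N m and stays where it is left. Three holes, 120 degrees apart, 16 mm off the axis: at 0 and at 6.283 the 27 mm hole stands over the outlet, at 2.094 the 17 mm hole, at 4.189 and at -2.094 the 10 mm hole. The balls pass freely when the wide hole is within about 0.25 rad
- dial_top (a point): centre of the cap's outer face, on the jar's axis; the fluted rim round it reaches 22 mm down the jar's axis from here and 35 mm out, and is what one grips to turn the dial
- tumbler: empty glass tumbler, 70 mm across, 110 mm high; a bystander. Origin: centre of its underside
- notes: pad of yellow sticky notes, 76 x 76 x 22 mm; a bystander. Origin: centre of its underside
- tape: roll of white tape, 90 mm across, 24 mm high, lying flat; a bystander. Origin: centre of its underside
- tree1_center (a point): centre of a wooden ball (a model tree), 21 mm across, 12 g; two to five of the five are there, all in the jar at the start. A few can bridge the outlet side by side: rocking or rolling the jar frees them
- tree2_center (a point): centre of a like wooden ball, or absent
- tree3_center (a point): centre of a like wooden ball, or absent
- tree4_center (a point): centre of a like wooden ball, or absent
- tree5_center (a point): centre of a like wooden ball, or absent
Things that resemble listed ones, but are neither listed nor needed, are in the scene too. Several things have the shape of the block; the one meant has the colours described above.

How it is judged:
By the outcome, as a careful person would: the job done as asked, in the order asked, and still so for the second after the job is handed in, with the robot touching nothing.
Of tree1, tree2, tree3, tree4, tree5 only 2 to 5 are there at a start; the rules pass over those that are not, and their reading is None.
At some moment in a run one of block may be knocked a few centimetres aside while the robot is not near it.
It also fails if it takes over 192 s, if anything falls off the work surface, if the arm or the gripper's body presses on something with over 40 N, if the wrist force passes 120 N, or if a joint passes its speed limit or range.

### The arm

A 6-joint arm with a two-finger parallel gripper is mounted at the origin on the work surface. World frame = base frame: x ahead of the robot, y to its left, z up, the work surface at z = 0. Lengths are in m, angles in rad, forces in N, time in s.
With the tool pointing down it reaches from about 0.35 to 0.875 m from the base axis. Payload 4.2 kg.
Tool frame: the origin (TCP) lies between the finger pads; the fingertips stand 8 mm ahead of it and the grasp point (between the pads) lies 11 mm behind it (arm.tip_extent is the distance from the TCP to the fingertips, in m); z points along the fingers, y is the line along which they close (so a half turn about z gives the same grasp; the last joint's range is limited). The gripper opens to 87 mm and grips with 3 to 60 N. Pads are 19 mm wide; open, the fingers measure 117 mm over their backs; the gripper's body (75 mm by 190 mm) begins 51 mm behind the grasp point.
Start: joints at [1.42, 0.385, 0.008, 0, -1.194, -0.259], TCP at [0.249, 0.573, 0.197] pointing down, gripper open.
Joint ranges: [-3.14, 3.14], [-1.21, 2.06], [-1.07, 1.41], [-3.16, 2.05], [-2.99, -0.16], [-3.1, 3.1]. Speed limits (rad/s): [2.79, 2.79, 3.14, 3.14, 3.14, 3.14].

### API

Orientations are given as [roll, pitch, yaw] about the fixed x, y, z axes, in that order (R = Rz(yaw) Ry(pitch) Rx(roll)).
In Python, from plant import arm, optics, spotter gives the robot as it stands. The module is installed in compiled form; this text tells all that it offers.
- The arm moves only by the shell command python3 -m creep 'ROWS' [FORCE]. ROWS is JSON, a list of rows, each a list of 7 numbers: the shift along the tool's x, y, z in m, then the turn, a rotation vector about the tool's x, y, z in rad, then the finger opening in m, from 0 to 0.087. In form: [[dx, dy, dz, ax, ay, az, gripper], ...]. A call has 1 to 10 rows; each row is the pose to reach, as a shift and turn from the pose commanded when the call began, along the tool's axes at that moment; what a row does not reach only later rows make up. A row lasts 1/8 s, in which the tool goes at most 62.5 mm and 10.7 degrees, less where a joint would pass 70% of its speed; a pose out of reach is approached as far as the arm can. A call with a gripper value outside its range is refused whole. The fingers move at their own pace and stop on an object; FORCE is the grip in N (left out, the last holds). Time passes only in rows, so rows that repeat a pose let the fingers close. It gives the time, the measured TCP pose, the force, the opening and the grip force at its end, in the units of the state.
- arm.get_obs(): the state, without advancing time (a new reading comes with each control period).
- optics.snapshot(name): name is "side" or "top"; returns the picture (400x640x3 uint8, blue, green, red); there is no depth.
- optics.get_calibration(name): a dict with "K" (3x3 intrinsics, pixels), "camera_from_world" (4x4, takes a point from world to camera coordinates). Camera axes: x right, y down, z forward; pixel columns grow to the right and rows downward; lengths in m; the calibration is good to about 2 mm. A picture is of the moment at which its call begins. get_calibration takes no time and is no camera call.
- arm.job_done(): hands the job in; it is judged then, once.
Trained networks look in the newest picture that a camera, given by its name, has taken for a name from the list of things; names that differ only in an ending like _2 or _b are one class to them, and where a whole thing is asked for, a point or a joint stands for the part that bears it (a point fixed in the world has none). Each returns a list of dicts, best first, with "confidence" (0 to 1); they miss things now and then, are a little off and sometimes report something else, mostly with a low value. They report only what shows in the picture. A call takes as long as a camera call. They do not tell look-alikes from the thing itself.
- spotter.search_frame(camera, name): "uv" ([column, row] in pixels, amid what is visible of it).
- spotter.cut_out(camera, name): "mask" (400x640 bool, what is visible of it) and "uv" ([column, row] in pixels, amid what is visible of it).
- spotter.spot_point(camera, name): "uv" ([column, row] in pixels: a listed point, or the origin of a listed thing).
The state is a dict: "t": time; "q": joint angles; "joint_velocities": joint speeds; "joint_efforts": joint torques, N m; "tool_pos": TCP position; "ee_rot": TCP orientation; "ft_force": force on the tool from outside, world axes, zero at the start; "moment": the same for the moment, N m; "gripper_width": finger opening in m; "gripper_force": force on a finger pad.
Only numpy, scipy, OpenCV 4.12 (cv2) and the standard library are available. Lean on these libraries where they do the work, as an engineer would, in place of code of your own. Each camera call takes 0.05 s, during which the arm holds its last target. There are 200 camera calls.

## Working session

There is one attempt and no reset: what is moved stays moved. The work goes in short steps, Python scripts to look and compute and a shell command to move; the robot and the scene stay as the last step left them, time stands still between calls to the robot, and variables do not carry over. Pictures are saved under pics/ and viewed, at most 14 in all, crops included, and the job is handed in when it is done.

```bash
ls; mkdir -p pics; cat > h.py <<'E'
import numpy as np, cv2
from plant import arm, optics, spotter
def snap(n,f=None):
    im=optics.snapshot(n)
    if f: cv2.imwrite('pics/'+f,im)
    return im
def proj(n,P):
    c=optics.get_calibration(n);p=(c['camera_from_world']@np.append(P,1))[:3];q=c['K']@p;return q[:2]/q[2]
def ray(n,uv):
    c=optics.get_calibration(n);T=np.linalg.inv(c['camera_from_world'])
    d=T[:3,:3]@np.linalg.inv(c['K'])@np.array([uv[0],uv[1],1.]);return T[:3,3],d/np.linalg.norm(d)
def atz(n,uv,z):
    o,d=ray(n,uv);return o+d*(z-o[2])/d[2]
def tri(a,b):
    A=np.zeros((3,3));B=np.zeros(3)
    for n,uv in (('side',a),('top',b)):
        o,d=ray(n,uv);M=np.eye(3)-np.outer(d,d);A+=M;B+=M@o
    return np.linalg.solve(A,B)
E
python3 - <<'E'
from h import *
np.set_printoptions(precision=3,suppress=True)
snap('side','s0.png');snap('top','t0.png')
o=arm.get_obs();print(o)
for n in ('side','top'):
    print(n,ray(n,(320,200)))
    for k in ['vise','jaw_grip','block','plot','stand','seat','jar','jar_grip','jar_outlet','dial_top','tumbler','notes','tape','tree1_center']:
        print(k,[(np.round(d['uv']),round(d['confidence'],2)) for d in spotter.spot_point(n,k)[:4]])
E
```

```text
pics
{'t': 0.1, 'q': array([ 1.42 ,  0.386,  0.007, -0.   , -1.194, -0.259]), 'joint_velocities': array([-0.001, -0.001,  0.004,  0.   , -0.   ,  0.002]), 'joint_efforts': array([ -0.001, -39.169,  18.794,   4.232,   0.013,  -0.   ]), 'tool_pos': array([0.249, 0.573, 0.196]), 'ee_rot': array([ 3.14, -0.  , -0.41]), 'ft_force': array([-0.003,  0.523, -1.062]), 'moment': array([-0.023,  0.032, -0.075]), 'gripper_force': 0.0, 'gripper_width': 0.08700331353223693}
side (array([ 0.314, -1.136,  0.826]), array([ 0.178,  0.844, -0.507]))
vise [(array([321., 193.]), 0.74)]
jaw_grip [(array([281., 185.]), 0.94)]
block [(array([265., 280.]), 0.91), (array([249., 234.]), 0.81), (array([313., 172.]), 0.72), (array([317., 187.]), 0.64)]
plot [(array([301., 241.]), 0.96)]
stand [(array([339., 299.]), 0.69)]
seat [(array([339., 280.]), 0.74)]
jar [(array([344., 280.]), 0.91), (array([349., 271.]), 0.35)]
jar_grip [(array([346., 270.]), 0.75)]
jar_outlet [(array([364., 272.]), 0.92)]
dial_top [(array([363., 266.]), 0.82)]
tumbler [(array([368., 215.]), 0.9)]
notes [(array([388., 250.]), 0.77)]
tape [(array([402., 290.]), 0.57)]
tree1_center [(array([406., 290.]), 0.53), (array([316., 195.]), 0.44)]
top (array([0.477, 0.058, 0.954]), array([ 0.101, -0.001, -0.995]))
vise [(array([238., 192.]), 0.74)]
jaw_grip [(array([240., 232.]), 0.62)]
block [(array([397., 271.]), 0.86), (array([306., 290.]), 0.84), (array([232., 188.]), 0.8), (array([168., 184.]), 0.56)]
plot [(array([330., 228.]), 0.56)]
stand [(array([432., 205.]), 0.84)]
seat [(array([434., 201.]), 0.96)]
jar [(array([436., 199.]), 0.56)]
jar_grip [(array([464., 194.]), 0.91)]
jar_outlet [(array([493., 187.]), 0.72)]
dial_top [(array([487., 188.]), 0.79)]
tumbler [(array([298., 142.]), 0.85)]
notes [(array([371., 139.]), 0.64), (array([329., 227.]), 0.38)]
tape [(array([430., 147.]), 0.66)]
tree1_center [(array([436., 202.]), 0.4)]
```

View pics/t0.png

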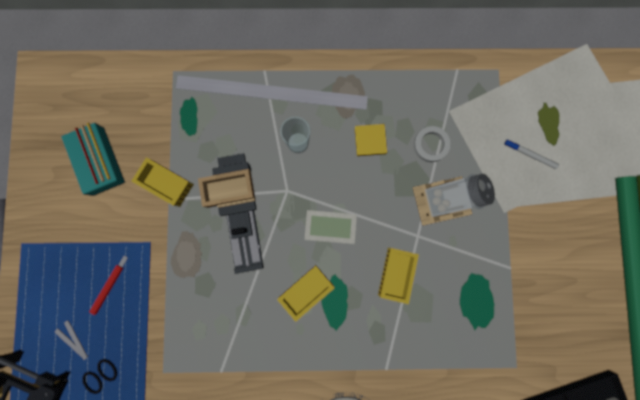

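View pics/s0.png

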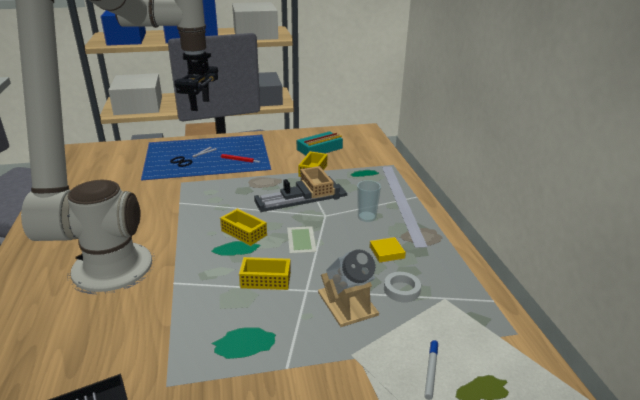

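The top view shows the wooden block in the vise at (227,188) with the tab at (240,222), the plot at (330,227), and the jar leaning right in its stand (415–495,195). The three yellow boxes are look-alikes. The side view agrees.

```bash
python3 - <<'E'
from h import *
np.set_printoptions(precision=4,suppress=True)
im=snap('top');snap('side')
def masks(n,k):
    return [(d['mask'],d['uv'],d['confidence']) for d in spotter.cut_out(n,k)]
def rect(pts):
    r=cv2.minAreaRect((np.array(pts)[:,:2]*1000).astype(np.float32));return np.round(r[0],1),np.round(r[1],1),round(r[2],1)
for k,z in (('block',.068),('plot',.002),('stand',.01),('notes',.022),('tape',.024),('vise',.03),('jar',.09),('tumbler',.05)):
    for m,uv,c in masks('top',k):
        cs=max(cv2.findContours(m.astype(np.uint8),0,1)[0],key=len)[:,0]
        print(k,round(c,2),np.round(uv),rect([atz('top',p,z) for p in cs]))
a=lambda n,k:[d['uv'] for d in spotter.spot_point(n,k)[:1]]
for k in ['jaw_grip','seat','jar_grip','jar_outlet','dial_top','jar','plot','stand','tumbler','notes','tape','vise']:
    s,t=a('side',k),a('top',k)
    if s and t: print(k,tri(s[0],t[0]))
cv2.imwrite('pics/c1.png',cv2.resize(np.hstack([im[140:290,180:340],im[140:290,400:510]]),None,fx=2.9,fy=3.5,interpolation=cv2.INTER_CUBIC))
E
```

```text
block 0.95 [305. 290.] (array([354.4,  92.7]), array([ 67.4, 122. ]), 40.4)
block 0.78 [228. 186.] (array([599.4, 278.1]), array([ 75. , 126.2]), 10.9)
block 0.6 [401. 277.] (array([ 391.2, -122.6]), array([ 76.3, 117.9]), 75.6)
block 0.59 [163. 182.] (array([613.5, 428.4]), array([134. ,  69.3]), 59.9)
plot 0.6 [330. 228.] (array([507.7,  31.5]), array([125.2,  73.4]), 84.7)
stand 0.9 [427. 212.] (array([ 570.4, -247.3]), array([102.4, 128.3]), 14.4)
notes 0.6 [372. 138.] (array([724.4, -71.4]), array([81.9, 79.1]), 4.7)
tape 0.63 [442. 146.] (array([ 713.1, -224.9]), array([91.7, 90.2]), 89.6)
vise 0.91 [244. 226.] (array([485.6, 252. ]), array([174.4,  90.5]), 8.5)
jar 0.91 [465. 192.] (array([ 574.4, -269.1]), array([ 81.8, 155.9]), 13.8)
tumbler 0.97 [297. 132.] (array([732.6, 117.6]), array([71.1, 90.4]), 89.7)
jaw_grip [0.4908 0.2471 0.0583]
seat [ 0.5603 -0.2204  0.0486]
jar_grip [ 0.5714 -0.2625  0.1031]
dial_top [ 0.5835 -0.3025  0.1553]
jar [ 0.5667 -0.2266  0.0411]
plot [ 0.5116  0.0261 -0.0032]
stand [ 0.5626 -0.2318  0.0023]
tumbler [0.7161 0.1082 0.0125]
notes [ 0.6093 -0.2977  0.1754]
tape [ 0.7174 -0.2341 -0.0077]
```

View pics/c1.png

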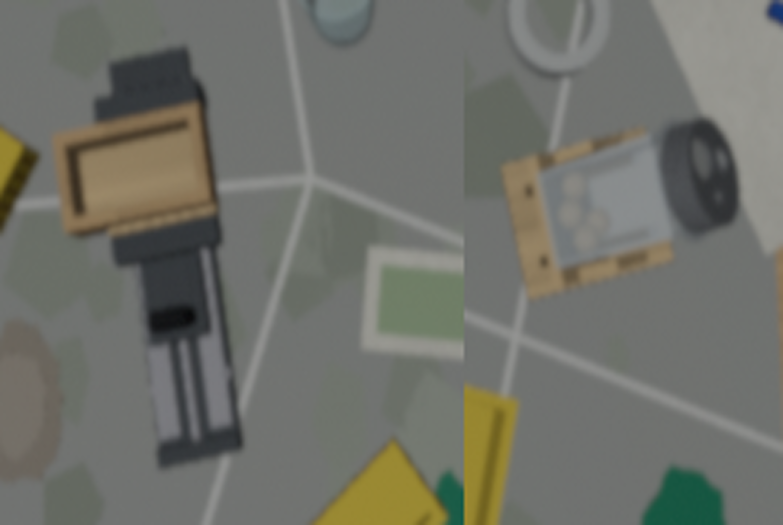

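```bash
cat >> h.py <<'E'
from scipy.optimize import minimize
def M(x,y,a,z=0):
    T=np.eye(4);T[:2,:2]=[[np.cos(a),-np.sin(a)],[np.sin(a),np.cos(a)]];T[:3,3]=x,y,z;return T
def box(x0,x1,y0,y1,z0,z1): return np.array([[x,y,z] for x in(x0,x1) for y in(y0,y1) for z in(z0,z1)])
def ap(T,P): return P@T[:3,:3].T+T[:3,3]
def render(n,parts,S=4):
    im=np.zeros((400*S,640*S),np.uint8)
    for P in parts:
        h=cv2.convexHull(np.array([(proj(n,p)+.5)*S for p in P],np.float32));cv2.fillConvexPoly(im,h.astype(np.int32),1)
    return cv2.resize(im.astype(np.float32),(640,400),interpolation=cv2.INTER_AREA)
def mask(n,k,near):
    L=[d for d in spotter.cut_out(n,k) if np.hypot(*(np.array(d['uv'])-near))<25]
    return L[0]['mask'].astype(np.float32) if L else None
def fit(model,obs,p0):
    f=lambda p:sum(np.abs(render(n,model(p))-m).sum()/m.sum() for n,m in obs)
    s=[[0]*len(p0)]+list(np.eye(len(p0))*[.008,.008,.1])
    r=minimize(f,p0,method='Nelder-Mead',options=dict(initial_simplex=np.array(p0)+s,xatol=2e-4,fatol=1e-4,maxiter=90))
    return np.round(r.x,4),round(r.fun,3)
def blockm(z0,z1): return lambda p:[ap(M(*p),box(-.06,.06,-.034,.034,z0,z1))]
E
cat > f.py <<'E'
from h import *
im=snap('top');ims=snap('side')
mt=mask('top','block',(228,187));ms=mask('side','block',(317,182))
print('masks',mt is not None,ms is not None)
for o in ([('top',mt)],[('top',mt),('side',ms)]):
    if all(m is not None for _,m in o): print('block',fit(blockm(.042,.068),o,[.6,.28,np.pi/2+.16]))
# colour-based mask of wood near the block
pm=mask('top','plot',(330,228));print('plot',fit(lambda p:[ap(M(*p),box(-.063,.063,-.037,.037,0,.002))],[('top',pm)],[.508,.031,1.48]))
u=np.maximum(mask('top','stand',(427,212)),mask('top','jar',(465,192)))
th=np.linspace(0,2*np.pi,24)
def jm(p):
    T=M(*p);L=-.66;R=np.eye(4);R[:3,:3]=[[np.cos(L),0,np.sin(L)],[0,1,0],[-np.sin(L),0,np.cos(L)]];R[2,3]=.05
    c=np.array([[.035*np.cos(t),.035*np.sin(t),z] for t in th for z in(.107,.1295)])
    return [ap(T,box(-.095,.035,-.05,.05,0,.01)),ap(T@R,box(-.033,.033,-.033,.033,0,.105)),ap(T@R,c)]
print('stand',fit(jm,[('top',u)],[.562,-.222,1.83]))
E
python3 f.py
```

```text
masks True True
block (array([0.6003, 0.2796, 1.7553]), np.float64(0.041))
block (array([0.6008, 0.2826, 1.6972]), np.float64(2.418))
plot (array([0.5075, 0.0306, 1.4747]), np.float64(0.038))Traceback (most recent call last):
  File "f.py", line 15, in <module>
    print('stand',fit(jm,[('top',u)],[.562,-.222,1.83]))
                  ~~~^^^^^^^^^^^^^^^^^^^^^^^^^^^^^^^^^^
  File "h.py", line 35, in fit
    r=minimize(f,p0,method='Nelder-Mead',options=dict(initial_simplex=np.array(p0)+s,xatol=2e-4,fatol=1e-4,maxiter=90))
    res = _minimize_neldermead(fun, x0, args, callback, bounds=bounds,
                               **options)
    fxr = func(xr)
    fx = function(np.copy(x), *(wrapper_args + args))
  File "h.py", line 33, in <lambda>
    f=lambda p:sum(np.abs(render(n,model(p))-m).sum()/m.sum() for n,m in obs)
               ~~~^^^^^^^^^^^^^^^^^^^^^^^^^^^^^^^^^^^^^^^^^^^^^^^^^^^^^^^^^^^
  File "h.py", line 33, in <genexpr>
    f=lambda p:sum(np.abs(render(n,model(p))-m).sum()/m.sum() for n,m in obs)
                          ~~~~~~^^^^^^^^^^^^
  File "h.py", line 27, in render
    h=cv2.convexHull(np.array([(proj(n,p)+.5)*S for p in P],np.float32));cv2.fillConvexPoly(im,h.astype(np.int32),1)
                                ~~~~^^^^^
  File "h.py", line 8, in proj
    c=optics.get_calibration(n);p=(c['camera_from_world']@np.append(P,1))[:3];q=c['K']@p;return q[:2]/q[2]
ValueError: time passes only in moves, steps and waits
```

```bash
python3 - <<'E'
s=open('h.py').read()
s=s.replace("def snap(","C={n:optics.get_calibration(n) for n in ('side','top')}\ndef snap(",1).replace("c=optics.get_calibration(n);","c=C[n];")
open('h.py','w').write(s)
f=open('f.py').read().replace("(317,182)","(314,178)")
f+='''
for z in (.075,.07,.062): print(z,'tab px',proj('top',(.496,.260,z)),'tab from px',atz('top',(239.3,230.9),z), proj('side',(.496,.26,z)))
print('side blk px',proj('side',(.600,.2796,.068)),[ (np.round(d['uv']),round(d['confidence'],2),d['mask'].sum()) for d in spotter.cut_out('side','block')])
# vise yaw from dark bed edge: line fit of vise mask
'''
open('f.py','w').write(f)
E
python3 f.py
```

```text
masks True True
block (array([0.5999, 0.2803, 1.7516]), np.float64(0.051))
block (array([0.5996, 0.2805, 1.759 ]), np.float64(0.247))
plot (array([0.507 , 0.0313, 1.482 ]), np.float64(0.048))
stand (array([ 0.565 , -0.2223,  1.768 ]), np.float64(0.063))
0.075 tab px [232.38138562 231.14329132] tab from px [0.49641152 0.24402521 0.075     ] [285.30751077 179.37634811]
0.07 tab px [232.87573119 231.18482837] tab from px [0.49652104 0.24508414 0.07      ] [285.34264574 180.77420195]
0.062 tab px [233.65515858 231.25031923] tab from px [0.49669627 0.24677843 0.062     ] [285.39863113 183.00159475]
side blk px [316.44880778 175.78029144] [(array([319., 183.]), 0.95, np.int64(698)), (array([265., 276.]), 0.75, np.int64(1564)), (array([314., 160.]), 0.66, np.int64(391)), (array([244., 228.]), 0.57, np.int64(1148)), (array([348., 305.]), 0.52, np.int64(1764)), (array([356., 265.]), 0.4, np.int64(681))]
```

```bash
cat >> h.py <<'E'
from scipy.spatial.transform import Rotation as Ro
def go(pos,R=None):
    o=arm.get_obs();R0=Ro.from_euler('xyz',o['ee_rot']);R=R0 if R is None else R
    d=R0.inv().apply(np.array(pos)-o['tool_pos']);r=(R0.inv()*R).as_rotvec()
    print('row',np.round(np.r_[d,r],4).tolist(),'q',np.round(o['q'],2),'t',o['t'])
def down(yaw): return Ro.from_euler('xyz',[np.pi,0,yaw])
E
python3 -c "
from h import *
go([.4965,.2455,.11],down(-1.388))"
```

```text
row [0.3576, 0.202, 0.0874, -0.0, 0.0, 0.9782] q [ 1.42  0.38  0.01 -0.   -1.19 -0.26] t 3.95
```

```bash
python3 -m creep '[[0.3576,0.202,0.06,0,0,0.978,0.05],[0.3576,0.202,0.06,0,0,0.978,0.05],[0.3576,0.202,0.06,0,0,0.978,0.05],[0.3576,0.202,0.06,0,0,0.978,0.05],[0.3576,0.202,0.06,0,0,0.978,0.05],[0.3576,0.202,0.06,0,0,0.978,0.05],[0.3576,0.202,0.0874,0,0,0.978,0.05],[0.3576,0.202,0.0874,0,0,0.978,0.05],[0.3576,0.202,0.0874,0,0,0.978,0.05],[0.3576,0.202,0.0874,0,0,0.978,0.05]]' 20
python3 - <<'E'
from h import *
go([.4965,.2455,.055],down(-1.388))
a=snap('top');b=snap('side')
cv2.imwrite('pics/c2.png',np.vstack([cv2.resize(a[140:290,160:360],(800,300)),cv2.resize(b[100:230,220:400],(415,300)).repeat(1,0)[:, :].copy() if 0 else cv2.resize(b[110:220,200:400],(800,300))]))
E
```

```text
t: 5.2
tool_pos: [0.4967, 0.2469, 0.1111]
ee_rot: [-3.139, 0.001, -1.386]
ft_force: [-0.3, 0.1, 0.5]
gripper_width: 0.0497
gripper_force: 0.0
row [0.0014, 0.0006, 0.0561, -0.0021, 0.0011, 0.002] q [ 0.75  0.34 -0.29  0.   -0.93 -0.57] t 5.2
```

View pics/c2.png

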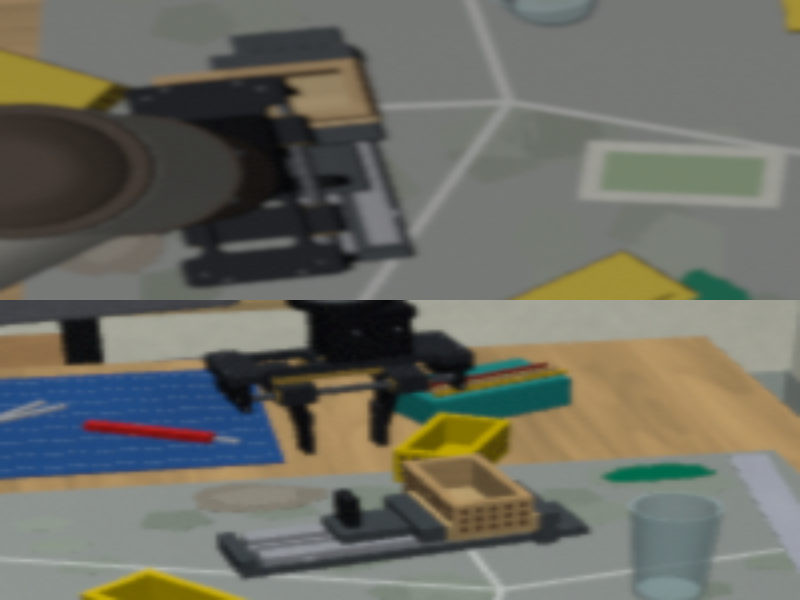

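Fingers straddle the tab (about (345,510) in the lower half); lowering, gripping and pulling.

```bash
python3 -m creep '[[0.001,0,0.03,0,0,0,0.05],[0.001,0,0.056,0,0,0,0.05],[0.001,0,0.056,0,0,0,0.05],[0.001,0,0.056,0,0,0,0],[0.001,0,0.056,0,0,0,0],[0.001,0,0.056,0,0,0,0],[0.001,0,0.056,0,0,0,0],[0.001,0,0.056,0,0,0,0]]' 20
python3 -m creep '[[0,0.007,0,0,0,0,0],[0,0.014,0,0,0,0,0],[0,0.021,0,0,0,0,0],[0,0.028,0,0,0,0,0],[0,0.035,0,0,0,0,0],[0,0.042,0,0,0,0,0],[0,0.048,0,0,0,0,0],[0,0.051,0,0,0,0,0],[0,0.051,0,0,0,0,0]]'
```

```text
t: 6.3
tool_pos: [0.4967, 0.2445, 0.0541]
ee_rot: [-3.141, 0.0, -1.388]
ft_force: [-0.2, -0.8, -0.6]
gripper_width: 0.0078
gripper_force: 0.0
t: 7.42
tool_pos: [0.4464, 0.2352, 0.054]
ee_rot: [-3.141, 0.0, -1.388]
ft_force: [-0.0, 0.3, -0.2]
gripper_width: 0.0003
gripper_force: 0.0
```

```bash
python3 - <<'E'
from h import *
a=snap('top');b=snap('side')
cv2.imwrite('pics/c3.png',np.vstack([cv2.resize(a[140:290,160:360],(800,300)),cv2.resize(b[110:220,200:400],(800,300))]))
print([(np.round(d['uv'],1),round(d['confidence'],2)) for d in spotter.spot_point('side','jaw_grip')],[(np.round(d['uv'],1),round(d['confidence'],2)) for d in spotter.spot_point('top','jaw_grip')])
E
```

```text
[(array([285.1, 188.4]), 0.88)] [(array([238.2, 233.9]), 0.94)]
```

View pics/c3.png

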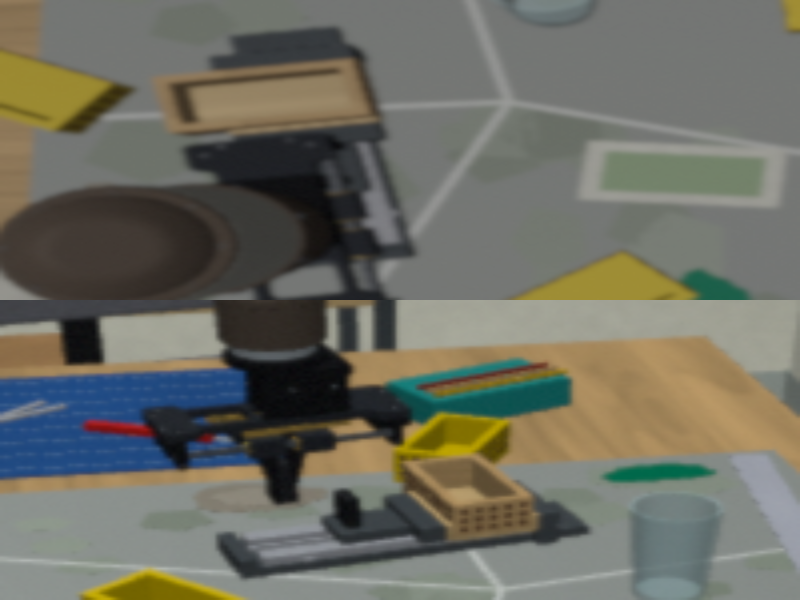

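```bash
python3 - <<'E'
from h import *
o=arm.get_obs();p=o['tool_pos'];R=Ro.from_euler('xyz',o['ee_rot'])
print('q',o['q'])
for n in('side','top'):
    print(n,'tip',proj(n,p+R.apply([0,0,.008])),'tcp',proj(n,p),'body',proj(n,p+R.apply([0,0,-.062])),'flange?',proj(n,p+R.apply([0,0,-.2])))
    print(n,'tab base/top', [proj(n,(.4965,.2455,z)).round(1) for z in(.037,.062,.075)])
    print({k:[(np.round(d['uv'],1),round(d['confidence'],2)) for d in spotter.spot_point(n,k)] for k in('vise','block')})
E
```

```text
q [ 8.06859838e-01  3.42543245e-01 -4.72881251e-01  4.75826307e-05
 -7.55191640e-01 -6.24032097e-01]
side tip [270.99454889 192.5697919 ] tcp [270.9005244  190.33712307] body [270.15514798 172.63770589] flange? [268.38240464 130.54283533]
side tab base/top [array([286.4, 192.1]), array([286.2, 185.2]), array([286.1, 181.5])]
{'vise': [(array([318.9, 192.5]), 0.8)], 'block': [(array([244.1, 235.2]), 0.85), (array([265.8, 284.1]), 0.73), (array([313.2, 172.1]), 0.57), (array([318.7, 188.4]), 0.56)]}
top tip [245.26863197 252.05862438] tcp [244.60305208 252.18038737] body [239.01149141 253.20332266] flange? [222.98573247 256.1351185 ]
top tab base/top [array([242. , 231.2]), array([239.8, 231. ]), array([238.7, 230.9])]
{'vise': [(array([240. , 189.7]), 0.76)], 'block': [(array([228.6, 192.3]), 0.93), (array([168.3, 181.5]), 0.71), (array([397.7, 273.8]), 0.64), (array([306.4, 289.5]), 0.59), (array([239.8, 229.8]), 0.32)]}
```

```bash
python3 - <<'E'
from h import *
a=snap('top');b=snap('side')
o=arm.get_obs();p=o['tool_pos'];R=Ro.from_euler('xyz',o['ee_rot'])
def crop(im,n,r0,c0):
    c=cv2.resize(im[r0:r0+60,c0:c0+80],(800,600),interpolation=cv2.INTER_CUBIC)
    for P,col in ((p+R.apply([0,0,.008]),(0,0,255)),(p,(0,255,0)),(p+R.apply([0,0,-.062]),(255,0,255))):
        u=(proj(n,P)-[c0,r0])*10;cv2.circle(c,tuple(int(x) for x in u),6,col,-1)
    return cv2.resize(c,(400,300))
cv2.imwrite('pics/c4.png',cv2.resize(np.hstack([crop(a,'top',215,200),crop(b,'side',140,235)]),(800,300)))
E
```

```text
(no output)
```

View pics/c4.png

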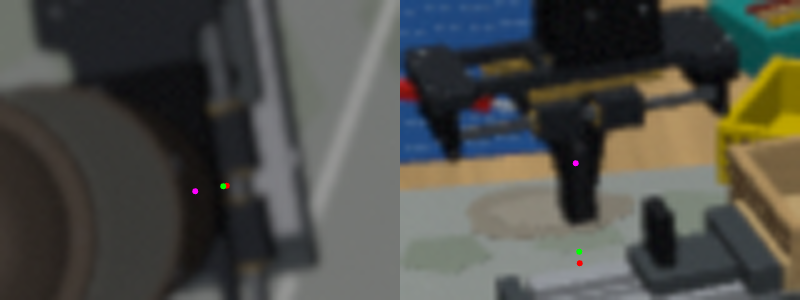

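```bash
python3 - <<'E'
from h import *
print(arm.tip_extent)
s=cv2.imread('pics/s0.png');t=cv2.imread('pics/t0.png')
p=np.array([.249,.573,.197]);R=down(-.41)
c=cv2.resize(s[60:120,160:240],(400,300),interpolation=cv2.INTER_CUBIC);d=cv2.resize(t[340:400,0:80],(400,300),interpolation=cv2.INTER_CUBIC)
for w in(-.0435,.0435):
  for z,col in((.008,(0,0,255)),(-.011,(0,255,0)),(-.03,(255,0,255))):
    P=p+R.apply([0,w,z])
    cv2.circle(c,tuple(int(x) for x in (proj('side',P)-[160,60])*5),3,col,-1);cv2.circle(d,tuple(int(x) for x in (proj('top',P)-[0,340])*5),3,col,-1)
cv2.imwrite('pics/c5.png',np.hstack([c,d]))
E
```

```text
0.008
```

View pics/c5.png

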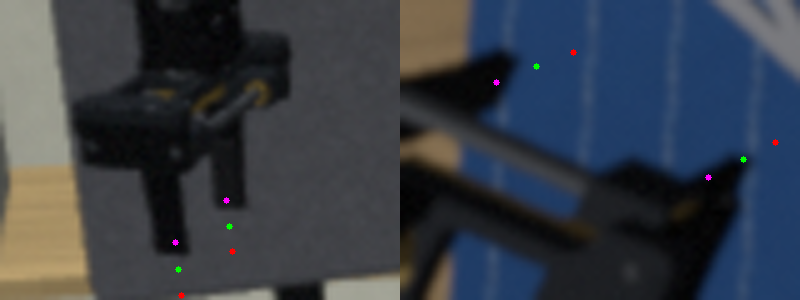

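The drawn tips show that the real fingertips end about 30 mm short of the stated TCP extent in both views: the first close passed just above the tab. I'll retry 30 mm deeper, watching the force.

```bash
python3 -m creep '[[0,0,-0.03,0,0,0,0.05],[0,-0.05,-0.03,0,0,0,0.05],[0,-0.05,-0.03,0,0,0,0.05],[0,-0.05,-0.01,0,0,0,0.05],[0,-0.05,0.01,0,0,0,0.05],[0,-0.05,0.02,0,0,0,0.05],[0,-0.05,0.02,0,0,0,0.05]]'
python3 -m creep '[[0,0,0.004,0,0,0,0.05],[0,0,0.004,0,0,0,0],[0,0,0.004,0,0,0,0],[0,0,0.004,0,0,0,0],[0,0,0.004,0,0,0,0],[0,0,0.004,0,0,0,0],[0,0,0.004,0,0,0,0]]' 20
```

```text
t: 8.8
tool_pos: [0.495, 0.2439, 0.0333]
ee_rot: [3.14, -0.001, -1.388]
ft_force: [0.5, -0.7, 0.2]
gripper_width: 0.0495
gripper_force: 0.0
t: 9.68
tool_pos: [0.4967, 0.2448, 0.0303]
ee_rot: [-3.14, 0.001, -1.388]
ft_force: [3.9, -0.4, -0.9]
gripper_width: 0.0136
gripper_force: 20.0
```

Gripped the tab (13.6 mm). Pull.

```bash
python3 -m creep '[[0,0.007,0,0,0,0,0],[0,0.014,0,0,0,0,0],[0,0.021,0,0,0,0,0],[0,0.028,0,0,0,0,0],[0,0.035,0,0,0,0,0],[0,0.042,0,0,0,0,0],[0,0.048,0,0,0,0,0],[0,0.051,0,0,0,0,0],[0,0.051,0,0,0,0,0]]'
python3 -m creep '[[0,0,0,0,0,0,0.04],[0,0,0,0,0,0,0.04],[0,0,-0.04,0,0,0,0.06],[0,0,-0.08,0,0,0,0.087],[0,0,-0.14,0,0,0,0.087],[0.2,0,-0.14,0,0,0,0.087],[0.2,0,-0.14,0,0,0,0.087],[0.2,0,-0.14,0,0,0,0.087],[0.2,0,-0.14,0,0,0,0.087]]'
python3 - <<'E'
from h import *
im=snap('top','t5.png');b=snap('side')
cv2.imwrite('pics/c6.png',np.vstack([cv2.resize(im[130:290,150:370],(800,300)),cv2.resize(b[110:220,200:400],(800,300))]))
mt=mask('top','block',(228,187));ms=mask('side','block',(319,183))
for n,m in(('top',mt),('side',ms)):
    if m is not None: print(n,'block',fit(blockm(.022,.068),[(n,m)],[.6,.28,1.75]))
if mt is not None and ms is not None: print(fit(blockm(.022,.068),[('top',mt),('side',ms)],[.6,.28,1.75]))
print([(np.round(d['uv'],1),round(d['confidence'],2)) for d in spotter.spot_point('top','jaw_grip')])
E
```

```text
t: 10.8
tool_pos: [0.4499, 0.2366, 0.0303]
ee_rot: [-3.133, 0.002, -1.386]
ft_force: [18.5, -1.5, -10.6]
gripper_width: 0.0138
gripper_force: 20.0
t: 11.92
tool_pos: [0.4787, 0.0348, 0.1686]
ee_rot: [3.135, -0.0, -1.392]
ft_force: [-0.5, 0.1, -0.1]
gripper_width: 0.0858
gripper_force: 0.0
top block (array([0.6001, 0.2818, 1.7508]), np.float64(0.027))
side block (array([0.5986, 0.2852, 1.7427]), np.float64(0.107))
(array([0.5996, 0.2828, 1.7502]), np.float64(0.158))
[(array([244.3, 251.8]), 0.57), (array([298.3, 140.9]), 0.38)]
```

View pics/c6.png

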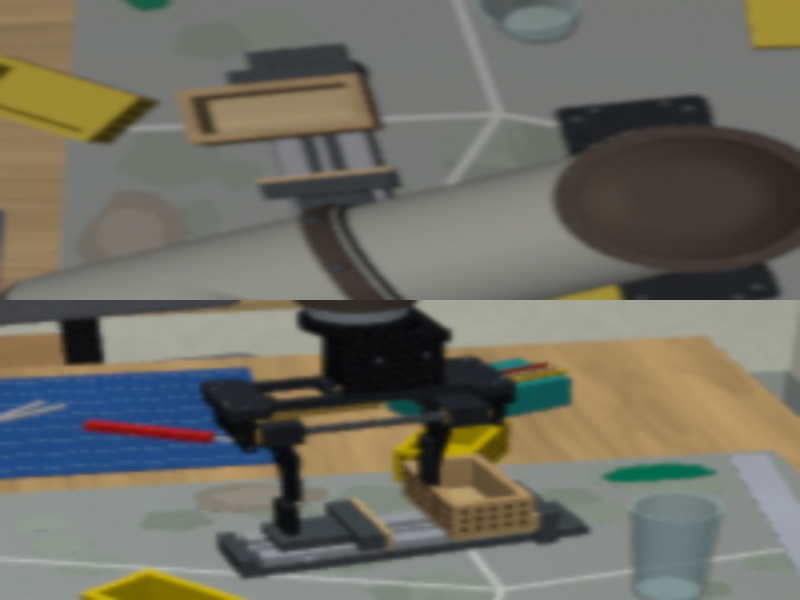

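Jaw is open and the block still stands against the fixed jaw. Going to it.

```bash
python3 -c "
from h import *
go([.6,.2825,.12],down(-1.391));go([.6,.2825,.027],down(-1.391))"
```

```text
row [-0.2173, -0.1616, 0.0492, 0.0018, 0.0, 0.0046] q [ 0.42  0.17 -0.37 -0.   -1.03 -0.23] t 12.175
row [-0.2173, -0.1618, 0.1422, 0.0018, 0.0, 0.0046] q [ 0.42  0.17 -0.37 -0.   -1.03 -0.23] t 12.175
```

```bash
python3 -m creep '[[-0.2173,-0.1616,0.03,0,0,0,0.087],[-0.2173,-0.1616,0.03,0,0,0,0.087],[-0.2173,-0.1616,0.03,0,0,0,0.087],[-0.2173,-0.1616,0.03,0,0,0,0.087],[-0.2173,-0.1616,0.03,0,0,0,0.087],[-0.2173,-0.1616,0.07,0,0,0,0.087],[-0.2173,-0.1616,0.07,0,0,0,0.087],[-0.2173,-0.1616,0.07,0,0,0,0.087]]' 25; python3 -c "
from h import *
go([.6,.2825,.027],down(-1.391))"
```

```text
t: 13.18
tool_pos: [0.6014, 0.2824, 0.1009]
ee_rot: [-3.141, -0.0, -1.386]
ft_force: [-0.5, -0.1, 0.8]
gripper_width: 0.0871
gripper_force: 0.0
row [-0.0004, 0.0014, 0.0739, -0.001, -0.0004, 0.005] q [ 0.68  0.52 -0.02  0.   -1.03 -0.5 ] t 13.175
```

```bash
python3 -m creep '[[0,0.001,0.03,0,0,-0.005,0.087],[0,0.001,0.05,0,0,-0.005,0.087],[0,0.001,0.065,0,0,-0.005,0.087],[0,0.001,0.074,0,0,-0.005,0.087],[0,0.001,0.074,0,0,-0.005,0.087]]'; python3 -m creep '[[0,0,0,0,0,0,0.07],[0,0,0,0,0,0,0.06],[0,0,0,0,0,0,0.05],[0,0,0,0,0,0,0.05],[0,0,0,0,0,0,0.05]]' 25
```

```text
t: 13.8
tool_pos: [0.6004, 0.2813, 0.026]
ee_rot: [3.142, -0.0, -1.383]
ft_force: [0.3, -0.4, 0.2]
gripper_width: 0.0868
gripper_force: 0.0
t: 14.42
tool_pos: [0.6002, 0.2814, 0.0265]
ee_rot: [-3.142, 0.0, -1.383]
ft_force: [-2.3, -0.9, 4.5]
gripper_width: 0.0676
gripper_force: 25.0
```

```bash
python3 -m creep '[[0,0,-0.03,0,0,0,0.05],[0,0,-0.06,0,0,0,0.05],[0,0,-0.09,0,0,0,0.05],[0,0,-0.09,0,0,0,0.05]]'; python3 -c "
from h import *
go([.507,.031,.10],down(-1.6626))"
```

```text
t: 14.92
tool_pos: [0.6018, 0.2822, 0.118]
ee_rot: [-3.136, 0.002, -1.383]
ft_force: [0.1, 1.0, -1.2]
gripper_width: 0.0679
gripper_force: 25.0
row [0.229, 0.1402, 0.0168, -0.0048, 0.003, 0.28] q [ 0.68  0.51  0.    0.   -1.06 -0.49] t 14.925
```

```bash
python3 -m creep '[[0.04,0.024,0,0,0,0.05,0.05],[0.08,0.048,0,0,0,0.1,0.05],[0.12,0.072,0,0,0,0.15,0.05],[0.16,0.096,0,0,0,0.2,0.05],[0.2,0.12,0,0,0,0.25,0.05],[0.22,0.135,0.005,0,0,0.28,0.05],[0.229,0.14,0.015,0,0,0.28,0.05],[0.229,0.14,0.015,0,0,0.28,0.05],[0.229,0.14,0.015,0,0,0.28,0.05],[0.229,0.14,0.015,0,0,0.28,0.05]]'; python3 -c "
from h import *
go([.507,.031,.0075],down(-1.6626))"
```

```text
t: 16.18
tool_pos: [0.5063, 0.0311, 0.101]
ee_rot: [-3.141, 0.0, -1.661]
ft_force: [-0.2, 0.1, -1.1]
gripper_width: 0.0677
gripper_force: 25.0
row [0.0001, -0.0006, 0.0935, -0.0007, 0.0003, 0.0011] q [ 0.38  0.28 -0.41  0.   -0.87 -0.47] t 16.175
```

```bash
python3 -m creep '[[0,-0.0005,0.03,0,0,0,0.05],[0,-0.0005,0.055,0,0,0,0.05],[0,-0.0005,0.075,0,0,0,0.05],[0,-0.0005,0.085,0,0,0,0.05],[0,-0.0005,0.09,0,0,0,0.05],[0,-0.0005,0.0935,0,0,0,0.05],[0,-0.0005,0.0935,0,0,0,0.05]]'; python3 -m creep '[[0,0,0,0,0,0,0.072],[0,0,0,0,0,0,0.078],[0,0,0,0,0,0,0.087],[0,0,-0.03,0,0,0,0.087],[0,0,-0.08,0,0,0,0.087],[0,0,-0.14,0,0,0,0.087],[0.0,0,-0.19,0,0,0,0.087],[0.06,-0.05,-0.19,0,0,0,0.087],[0.12,-0.06,-0.19,0,0,0,0.087],[0.17,-0.07,-0.19,0,0,0,0.087]]'
cat > chk.py <<'E'
from h import *
im=snap('top');snap('side')
pt=proj('top',(.507,.031,.03));ps=proj('side',(.507,.031,.03))
mt=mask('top','block',pt);ms=mask('side','block',ps)
for n,m in(('top',mt),('side',ms)):
    if m is not None: print(n,'block',fit(blockm(.002,.048),[(n,m)],[.507,.031,1.478]))
E
python3 chk.py; python3 -c "
from h import *
print(arm.get_obs()['tool_pos'])"
```

```text
t: 17.05
tool_pos: [0.5064, 0.0302, 0.0078]
ee_rot: [-3.141, 0.0, -1.663]
ft_force: [0.2, -0.9, -1.9]
gripper_width: 0.0678
gripper_force: 25.0
t: 18.3
tool_pos: [0.5606, -0.1464, 0.1977]
ee_rot: [-3.141, 0.0, -1.662]
ft_force: [1.3, 0.5, 0.6]
gripper_width: 0.0868
gripper_force: 0.0
top block (array([0.4984, 0.038 , 1.5829]), np.float64(4.556))
side block (array([0.4923, 0.0032, 1.4591]), np.float64(0.045))
[ 0.55972339 -0.14619757  0.19706628]
```

```bash
python3 -m creep '[[-0.4,0,0,0,0,0,0.087],[-0.4,0,0,0,0,0,0.087],[-0.4,0,0,0,0,0,0.087],[-0.4,0,0,0,0,0,0.087],[-0.4,0,0,0,0,0,0.087],[-0.4,0,0,0,0,0,0.087],[-0.4,0,0,0,0,0,0.087],[-0.4,0,0,0,0,0,0.087]]'
cat > f2.py <<'E'
exec(open('chk.py').read())
exec(open('f.py').read().split("u=np")[1].join(["u=np",""]).split("for z in")[0])
k=lambda n,s:(spotter.spot_point(n,s) or [dict(uv=None)])[0]['uv']
for s in('dial_top','jar_grip','jar_outlet','seat'):
    a,b=k('side',s),k('top',s)
    if a is not None and b is not None: print(s,tri(a,b).round(4))
E
python3 f2.py
python3 - <<'E'
from h import *
a=snap('top');b=snap('side')
cv2.imwrite('pics/c7.png',np.hstack([cv2.resize(a[165:265,300:400],(400,400)),cv2.resize(b[230:310,320:400],(400,400),interpolation=cv2.INTER_CUBIC)]))
E
```

```text
t: 19.5
tool_pos: [0.5958, 0.2558, 0.197]
ee_rot: [3.141, -0.0, -1.659]
ft_force: [0.8, 0.3, -0.3]
gripper_width: 0.0871
gripper_force: 0.0
top block (array([0.4937, 0.0036, 1.4685]), np.float64(0.028))
side block (array([0.4928, 0.0045, 1.4679]), np.float64(0.055))Traceback (most recent call last):
  File "f2.py", line 2, in <module>
    exec(open('f.py').read().split("u=np")[1].join(["u=np",""]).split("for z in")[0])
    ~~~~^^^^^^^^^^^^^^^^^^^^^^^^^^^^^^^^^^^^^^^^^^^^^^^^^^^^^^^^^^^^^^^^^^^^^^^^^^^^^
  File "<string>", line 5
    c=np.array([[.035*np.cos(t),.035*np.sin(t),z] for t in th 
               ^
SyntaxError: '[' was never closed
```

View pics/c7.png

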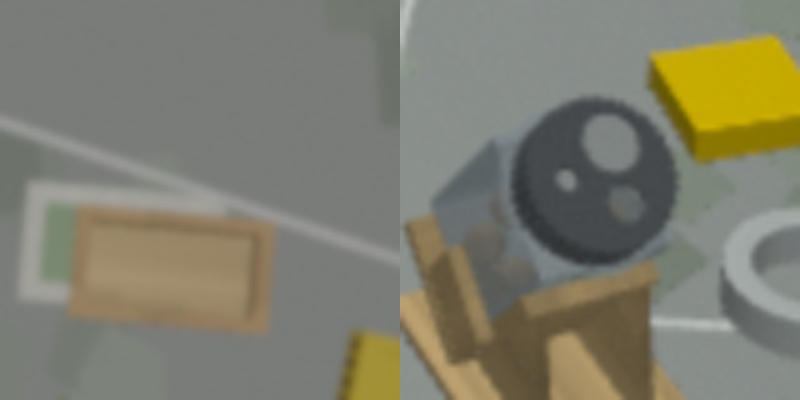

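The block was knocked: it now lies about 30 mm off the card towards −y and −x. The cap in the side view shows the wide hole at upper right, the small one left and the medium one lower right. First I'll re-place the block.

```bash
python3 -c "
from h import *
go([.4932,.004,.095],down(-1.6736))"
```

```text
row [0.2567, 0.0801, 0.1028, -0.0002, 0.0001, 0.0092] q [ 0.65  0.42  0.07  0.   -1.22 -0.74] t 19.8
```

```bash
python3 -m creep '[[0.2567,0.08,0.03,0,0,0.01,0.087],[0.2567,0.08,0.03,0,0,0.01,0.087],[0.2567,0.08,0.03,0,0,0.01,0.087],[0.2567,0.08,0.03,0,0,0.01,0.087],[0.2567,0.08,0.03,0,0,0.01,0.087],[0.2567,0.08,0.1,0,0,0.01,0.087],[0.2567,0.08,0.1,0,0,0.01,0.087],[0.2567,0.08,0.1,0,0,0.01,0.087]]'; python3 -c "
from h import *
go([.4932,.004,.0065],down(-1.6736))"
```

```text
t: 20.8
tool_pos: [0.4946, 0.0052, 0.0982]
ee_rot: [-3.141, -0.001, -1.672]
ft_force: [0.7, -0.2, 1.3]
gripper_width: 0.0871
gripper_force: 0.0
row [0.0013, 0.0014, 0.0917, -0.0007, -0.0007, 0.0017] q [ 0.34  0.27 -0.45  0.   -0.86 -0.44] t 20.8
```

```bash
python3 -m creep '[[0.001,0.001,0.03,0,0,0,0.087],[0.001,0.001,0.06,0,0,0,0.087],[0.001,0.001,0.08,0,0,0,0.087],[0.001,0.001,0.0915,0,0,0,0.087],[0.001,0.001,0.0915,0,0,0,0.075],[0.001,0.001,0.0915,0,0,0,0.06],[0.001,0.001,0.0915,0,0,0,0.05],[0.001,0.001,0.0915,0,0,0,0.05],[0.001,0.001,0.0915,0,0,0,0.05]]' 25; python3 -m creep '[[0,0,-0.02,0,0,0,0.05],[0,0,-0.02,0,0,0,0.05]]';python3 -c "
from h import *
go([.507,.031,.026],down(-1.6626))"
```

```text
t: 21.92
tool_pos: [0.4935, 0.0045, 0.007]
ee_rot: [-3.139, 0.001, -1.672]
ft_force: [-0.0, 2.0, 5.9]
gripper_width: 0.0676
gripper_force: 25.0
t: 22.18
tool_pos: [0.4931, 0.0044, 0.0267]
ee_rot: [-3.139, 0.001, -1.673]
ft_force: [-0.2, -0.5, -3.3]
gripper_width: 0.0679
gripper_force: 25.0
row [-0.0279, -0.0111, 0.0007, -0.0022, 0.001, -0.0102] q [ 0.34  0.37 -0.53  0.   -0.67 -0.44] t 22.175
```

```bash
python3 -m creep '[[-0.014,-0.006,0,0,0,-0.005,0.05],[-0.028,-0.011,0,0,0,-0.01,0.05],[-0.028,-0.011,0,0,0,-0.01,0.05],[-0.028,-0.011,0.01,0,0,-0.01,0.05],[-0.028,-0.011,0.016,0,0,-0.01,0.05],[-0.028,-0.011,0.0185,0,0,-0.01,0.05],[-0.028,-0.011,0.0185,0,0,-0.01,0.05]]'; python3 -m creep '[[0,0,0,0,0,0,0.072],[0,0,0,0,0,0,0.078],[0,0,0,0,0,0,0.087],[0,0,-0.03,0,0,0,0.087],[0,0,-0.08,0,0,0,0.087],[0,0,-0.14,0,0,0,0.087],[0.0,0,-0.19,0,0,0,0.087],[-0.06,0,-0.19,0,0,0,0.087],[-0.12,0,-0.19,0,0,0,0.087],[-0.18,0,-0.19,0,0,0,0.087]]'
cat > f2.py <<'E'
exec(open('chk.py').read())
u=np.maximum(mask('top','stand',(427,212)),mask('top','jar',(465,192)))
th=np.linspace(0,2*np.pi,24)
def jm(p):
    T=M(*p);L=-.66;R=np.eye(4);R[:3,:3]=[[np.cos(L),0,np.sin(L)],[0,1,0],[-np.sin(L),0,np.cos(L)]];R[2,3]=.05
    c=np.array([[.035*np.cos(t),.035*np.sin(t),z] for t in th for z in(.107,.1295)])
    return [ap(T,box(-.095,.035,-.05,.05,0,.01)),ap(T@R,box(-.033,.033,-.033,.033,0,.105)),ap(T@R,c)]
print('stand',fit(jm,[('top',u)],[.562,-.222,1.83]))
k=lambda n,s:(spotter.spot_point(n,s) or [dict(uv=None)])[0]['uv']
for s in('dial_top','jar_grip','jar_outlet','seat'):
    a,b=k('side',s),k('top',s)
    if a is not None and b is not None: print(s,tri(a,b).round(4))
E
python3 f2.py
```

```text
t: 23.05
tool_pos: [0.5062, 0.0307, 0.0074]
ee_rot: [3.142, -0.0, -1.663]
ft_force: [0.0, 0.8, -1.6]
gripper_width: 0.0679
gripper_force: 25.0
t: 24.3
tool_pos: [0.5228, 0.2118, 0.198]
ee_rot: [-3.141, 0.001, -1.663]
ft_force: [1.5, 0.2, 0.1]
gripper_width: 0.0871
gripper_force: 0.0
top block (array([0.5062, 0.03  , 1.4734]), np.float64(0.04))
side block (array([0.5045, 0.0301, 1.4493]), np.float64(0.067))
stand (array([ 0.5648, -0.222 ,  1.7847]), np.float64(0.035))
dial_top [ 0.5829 -0.3033  0.1471]
jar_grip [ 0.5677 -0.2641  0.1077]
jar_outlet [ 0.5841 -0.3169  0.1409]
seat [ 0.5659 -0.2224  0.0479]
```

```bash
python3 - <<'E'
from h import *
L=.66
def jarR(yaw,L): # columns jar axes
    return Ro.from_euler('z',yaw)*Ro.from_euler('y',-L)
R=jarR(1.7847,L).as_matrix();o0=np.array([.5648,-.222,.05]);top=o0+.1295*R[:,2]
print('dial_top',top,'side px',proj('side',top),'top px',proj('top',top))
def onplane(n,uv):
    o,d=ray(n,uv);t=(top-o)@R[:,2]/(d@R[:,2]);v=R.T@(o+d*t-top);return v
for s,uv in dict(wide=(362,258.6),small=(353.2,266),med=(365.4,270.6)).items():
    v=onplane('side',uv);print(s,v*1000,np.degrees(np.arctan2(v[1],v[0])))
# holes relative to their mean
vs=np.array([onplane('side',uv) for uv in((362,258.6),(353.2,266),(365.4,270.6))]);c=vs.mean(0);print('mean',c*1000)
for v in vs-c: print(np.degrees(np.arctan2(v[1],v[0])),np.hypot(v[0],v[1])*1000)
E
```

```text
dial_top [ 0.58165444 -0.29958911  0.15230399] side px [360.25139268 264.43553966] top px [485.47981239 188.05219124]
wide [ 1.13631158e+01 -8.59234839e+00 -1.73133005e-14] -37.09516087743438
small [ 6.90423617e-01  1.68556684e+01 -4.99451251e-14] 87.654423607768
med [-1.58478657e+01 -6.53357282e+00 -1.06351168e-14] -157.59519788739354
mean [-1.26477544e+00  5.76582406e-01 -2.59645141e-14]
-35.98286373563942 15.605541574956183
83.15129800135647 16.39608017991608
-154.00791345712273 16.224081741343447
```

```bash
cat >> h.py <<'E'
S=np.array([.5648,-.222,.05]);SY=1.7847
def jarR(L=.66,yaw=SY): return (Ro.from_euler('z',yaw)*Ro.from_euler('y',-L))
top=S+.1295*jarR().as_matrix()[:,2]
def align(zt,psi):
    zt=np.array(zt)/np.linalg.norm(zt);a=np.cross([0,0,-1],zt);s=np.linalg.norm(a);an=np.arctan2(s,-zt[2])
    return (Ro.from_rotvec(a/s*an) if s>1e-6 else Ro.identity())*down(psi)
E
python3 - <<'E'
from h import *
zt=-jarR().as_matrix()[:,2];print(zt)
R=align(zt,-.8);P=top+zt*(.039-.06);print(P)
go(P+[0,0,.05],R)
E
```

```text
[-0.13015012  0.59914374 -0.78999223]
[ 0.58438759 -0.31217113  0.16889383]
row [0.5139, -0.1096, -0.0214, 0.0847, -0.6749, -0.8312] q [ 0.67  0.28 -0.15 -0.   -1.14 -0.76] t 25.0
```

```bash
python3 -m creep '[[0.06,-0.01,-0.05,0,0,0,0.087],[0.12,-0.03,-0.1,0,0,0,0.087],[0.18,-0.04,-0.1,0,0,0,0.087],[0.24,-0.05,-0.1,0.02,-0.17,-0.2,0.087],[0.3,-0.07,-0.1,0.04,-0.3,-0.35,0.087],[0.4,-0.09,-0.1,0.05,-0.4,-0.5,0.087],[0.46,-0.1,-0.1,0.07,-0.53,-0.65,0.087],[0.5139,-0.11,-0.08,0.085,-0.675,-0.83,0.087],[0.5139,-0.11,-0.06,0.085,-0.675,-0.83,0.087],[0.5139,-0.11,-0.021,0.085,-0.675,-0.83,0.087]]'; python3 - <<'E'
from h import *
zt=-jarR().as_matrix()[:,2]
R=align(zt,-.8);go(top+zt*(.039-.06),R)
E
```

```text
t: 26.25
tool_pos: [0.5852, -0.3152, 0.2197]
ee_rot: [-2.75, 0.544, -0.69]
ft_force: [1.2, 0.2, 0.1]
gripper_width: 0.0869
gripper_force: 0.0
row [0.0241, 0.0154, 0.0421, -0.003, -0.0035, 0.0005] q [-0.51  0.74  0.7  -0.52 -1.95  1.19] t 26.25
```

```bash
python3 -m creep '[[0.024,0.015,0.02,0,0,0,0.087],[0.024,0.015,0.042,0,0,0,0.087],[0.024,0.015,0.042,0,0,0,0.087]]'; python3 - <<'E'
from h import *
zt=-jarR().as_matrix()[:,2];R=align(zt,-.8);go(top+zt*.039,R)
o=arm.get_obs();p=o['tool_pos'];R=Ro.from_euler('xyz',o['ee_rot'])
def crop(n,r0,c0):
    im=snap(n);c=cv2.resize(im[r0:r0+100,c0:c0+100],(400,400),interpolation=cv2.INTER_CUBIC)
    for off,col in ((0,(0,0,255)),(1,(0,255,255))):
      for w in(-.0435,.0435):
        P=p+R.apply([0,w,-.022]) if off==0 else p+R.apply([0,w,.008])+[0,0,.03]
        cv2.circle(c,tuple(int(x) for x in (proj(n,P)-[c0,r0])*4),3,col,-1)
    cv2.circle(c,tuple(int(x) for x in (proj(n,top)-[c0,r0])*4),3,(0,255,0),-1)
    return c
cv2.imwrite('pics/c8.png',np.hstack([crop('top',140,430),crop('side',200,310)]))
E
```

```text
t: 26.62
tool_pos: [0.5834, -0.3063, 0.1679]
ee_rot: [-2.753, 0.552, -0.69]
ft_force: [-0.9, -0.5, 0.8]
gripper_width: 0.087
gripper_force: 0.0
row [0.0035, 0.0024, 0.0555, 0.0006, 0.0043, -0.0025] q [-0.5   0.76  0.6  -0.5  -1.85  1.24] t 26.625
```

View pics/c8.png

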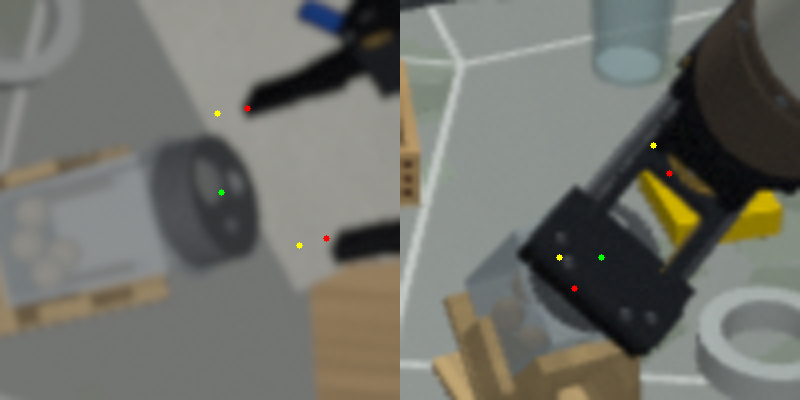

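The tool-axis hypothesis (red) matches the fingertips at (248,108) and (335,240), so the tip offset is along the tool; the cap centre (green) is right.

```bash
python3 - <<'E'
from h import *
zt=-jarR().as_matrix()[:,2];R=align(zt,-.8);go(top+zt*.039,R)
E
```

```text
row [0.0034, 0.0035, 0.0587, 0.0005, -0.0016, 0.0003] q [-0.5   0.76  0.61 -0.5  -1.86  1.24] t 26.725
```

```bash
python3 -m creep '[[0.003,0.003,0.02,0,0,0,0.087],[0.003,0.003,0.04,0,0,0,0.087],[0.003,0.003,0.05,0,0,0,0.087],[0.003,0.003,0.058,0,0,0,0.087],[0.003,0.003,0.058,0,0,0,0.087]]' 8;python3 -m creep '[[0,0,0,0,0,0,0.07],[0,0,0,0,0,0,0.06],[0,0,0,0,0,0,0.06],[0,0,0,0,0,0,0.06]]' 8
```

```text
t: 27.35
tool_pos: [0.5766, -0.2755, 0.1218]
ee_rot: [-2.753, 0.547, -0.69]
ft_force: [0.0, 0.1, -0.2]
gripper_width: 0.0868
gripper_force: 0.0
t: 27.85
tool_pos: [0.5762, -0.2764, 0.1217]
ee_rot: [-2.754, 0.547, -0.691]
ft_force: [-1.0, -2.9, 0.9]
gripper_width: 0.0717
gripper_force: 8.0
```

```bash
python3 -m creep '[[0,0,0,0,0,0.13,0.06],[0,0,0,0,0,0.26,0.06],[0,0,0,0,0,0.39,0.06],[0,0,0,0,0,0.52,0.06],[0,0,0,0,0,0.65,0.06],[0,0,0,0,0,0.78,0.06],[0,0,0,0,0,0.91,0.06],[0,0,0,0,0,1.04,0.06],[0,0,0,0,0,1.17,0.06],[0,0,0,0,0,1.25,0.06]]' 10;python3 -m creep '[[0,0,0,0,0,0.13,0.06],[0,0,0,0,0,0.26,0.06],[0,0,0,0,0,0.39,0.06],[0,0,0,0,0,0.52,0.06],[0,0,0,0,0,0.65,0.06],[0,0,0,0,0,0.78,0.06],[0,0,0,0,0,0.91,0.06],[0,0,0,0,0,1.04,0.06],[0,0,0,0,0,1.17,0.06],[0,0,0,0,0,1.265,0.06]]' 10; python3 -m creep '[[0,0,0,0,0,0,0.06],[0,0,0,0,0,0,0.08],[0,0,0,0,0,0,0.087],[0,0,0,0,0,0,0.087],[0,0,-0.03,0,0,0,0.087],[0,0,-0.08,0,0,0,0.087],[0,0,-0.12,0,0,0,0.087]]'; python3 -c "
from h import *
print(arm.get_obs()['q'])"
```

```text
t: 29.1
tool_pos: [0.5773, -0.2763, 0.1214]
ee_rot: [2.683, 0.49, -2.17]
ft_force: [0.8, -2.5, 0.1]
gripper_width: 0.0714
gripper_force: 10.0
t: 30.35
tool_pos: [0.5773, -0.2772, 0.1207]
ee_rot: [2.523, -0.233, 3.038]
ft_force: [0.3, -3.3, -3.2]
gripper_width: 0.0715
gripper_force: 10.0
t: 31.22
tool_pos: [0.5921, -0.3478, 0.2181]
ee_rot: [2.518, -0.233, 3.045]
ft_force: [1.0, 0.3, -0.8]
gripper_width: 0.0871
gripper_force: 0.0
[-0.54361256  0.79673803  0.80473982 -0.51504199 -2.0127243  -1.31988975]
```

```bash
cat >> h.py <<'E'
def jgrasp(L=.66,yaw=SY):
    J=jarR(L,yaw).as_matrix();return Ro.from_matrix(np.c_[J[:,2],J[:,1],-J[:,0]])
E
python3 - <<'E'
from h import *
go([.56,-.25,.34],down(SY-np.pi))
G=jgrasp();zt=G.as_matrix()[:,2];P=S+.068*jarR().as_matrix()[:,2]+zt*.039;print(P,zt,P-zt*.08)
E
```

```text
row [0.0685, 0.1401, -0.0335, 0.6424, 0.4319, -1.8755] q [-0.54  0.8   0.8  -0.52 -2.01 -1.32] t 31.225
[ 0.58019037 -0.29284931  0.07980791] [ 0.16769656 -0.77198808 -0.61311685] [ 0.56677465 -0.23109026  0.12885726]
```

```bash
python3 -m creep '[[0.0685,0.14,-0.0335,0.642,0.432,-1.8755,0.087],[0.0685,0.14,-0.0335,0.642,0.432,-1.8755,0.087],[0.0685,0.14,-0.0335,0.642,0.432,-1.8755,0.087],[0.0685,0.14,-0.0335,0.642,0.432,-1.8755,0.087],[0.0685,0.14,-0.0335,0.642,0.432,-1.8755,0.087],[0.0685,0.14,-0.0335,0.642,0.432,-1.8755,0.087],[0.0685,0.14,-0.0335,0.642,0.432,-1.8755,0.087],[0.0685,0.14,-0.0335,0.642,0.432,-1.8755,0.087],[0.0685,0.14,-0.0335,0.642,0.432,-1.8755,0.087],[0.0685,0.14,-0.0335,0.642,0.432,-1.8755,0.087]]'; python3 -m creep '[[0,0,0,0,0,-0.2,0.087],[0,0,0,0,0,-0.2,0.087]]'; python3 - <<'E'
from h import *
go([.545,-.15,.25],align(jgrasp().as_matrix()[:,2],SY-np.pi)); go([.545,-.15,.25],jgrasp())
b=snap('side');cv2.imwrite('pics/c9.png',cv2.resize(b[220:320,300:420],(480,400),interpolation=cv2.INTER_CUBIC))
E
```

```text
t: 32.48
tool_pos: [0.5599, -0.2488, 0.338]
ee_rot: [3.091, 0.029, -1.494]
ft_force: [-0.4, -0.7, -0.2]
gripper_width: 0.0872
gripper_force: 0.0
t: 32.72
tool_pos: [0.5596, -0.249, 0.3384]
ee_rot: [3.097, 0.04, -1.302]
ft_force: [0.4, 0.9, 0.4]
gripper_width: 0.0871
gripper_force: 0.0
row [-0.0957, -0.0163, 0.0917, 0.0173, 0.949, 0.0731] q [-0.16  0.34  0.3  -0.02 -1.58  0.43] t 32.725
row [-0.0957, -0.0163, 0.0917, 0.0173, 0.949, 0.0731] q [-0.16  0.34  0.3  -0.02 -1.58  0.43] t 32.725
```

View pics/c9.png

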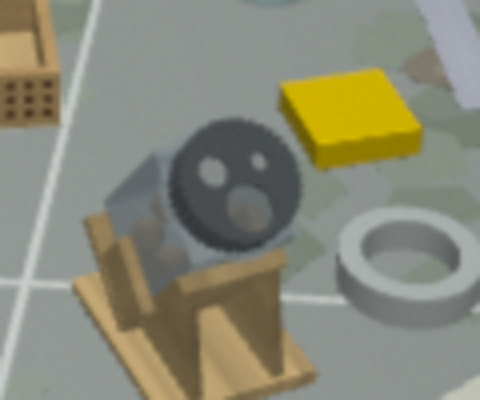

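Wide hole now at the bottom (250,208), over the outlet, with the others above. Quick numeric check, then approach the jar.

```bash
python3 - <<'E'
from h import *
R=jarR().as_matrix()
for uv in ((250,208),(260,160),(212,172)):
    o,d=ray('side',(300+uv[0]/4,220+uv[1]/4));t=(top-o)@R[:,2]/(d@R[:,2]);v=R.T@(o+d*t-top);print(v[:2]*1000,np.degrees(np.arctan2(v[1],v[0])))
go([.545,-.15,.25],jgrasp())
E
python3 -m creep '[[-0.0957,-0.0163,0.0917,0.0173,0.949,0.073,0.087],[-0.0957,-0.0163,0.0917,0.0173,0.949,0.073,0.087],[-0.0957,-0.0163,0.0917,0.0173,0.949,0.073,0.087],[-0.0957,-0.0163,0.0917,0.0173,0.949,0.073,0.087],[-0.0957,-0.0163,0.0917,0.0173,0.949,0.073,0.087],[-0.0957,-0.0163,0.0917,0.0173,0.949,0.073,0.087],[-0.0957,-0.0163,0.0917,0.0173,0.949,0.073,0.087]]'; python3 - <<'E'
from h import *
G=jgrasp();zt=G.as_matrix()[:,2];P=S+.068*jarR().as_matrix()[:,2]+zt*.039
go(P-zt*.09,G)
E
```

```text
[-17.10452288   1.01524017] 176.6031902117904
[  6.69462981 -14.19440858] -64.7496298191348
[ 7.10313816 14.9577857 ] 64.59793917663531
row [-0.096, -0.0161, 0.0914, 0.018, 0.9489, 0.0723] q [-0.16  0.34  0.3  -0.02 -1.58  0.43] t 32.775
t: 33.65
tool_pos: [0.5451, -0.1505, 0.2484]
ee_rot: [3.139, -0.912, -1.354]
ft_force: [0.5, 0.2, 0.6]
gripper_width: 0.0872
gripper_force: 0.0
row [-0.0434, -0.0043, 0.1291, 0.0008, -0.0007, 0.0018] q [ 0.38  0.24 -0.7   1.03 -1.14 -0.87] t 33.65
```

```bash
python3 -m creep '[[-0.0434,-0.0043,0.06,0,0,0,0.087],[-0.0434,-0.0043,0.11,0,0,0,0.087],[-0.0434,-0.0043,0.129,0,0,0,0.087],[-0.0434,-0.0043,0.129,0,0,0,0.087]]'; python3 - <<'E'
from h import *
G=jgrasp();zt=G.as_matrix()[:,2];P=S+.068*jarR().as_matrix()[:,2]+zt*.039
go(P,G)
o=arm.get_obs();p=o['tool_pos'];R=Ro.from_euler('xyz',o['ee_rot'])
def crop(n,r0,c0):
    im=snap(n);c=cv2.resize(im[r0:r0+100,c0:c0+100],(400,400),interpolation=cv2.INTER_CUBIC)
    for w in(-.0435,.0435): cv2.circle(c,tuple(int(x) for x in (proj(n,p+R.apply([0,w,-.022]))-[c0,r0])*4),3,(0,0,255),-1)
    return c
cv2.imwrite('pics/c10.png',np.hstack([crop('top',150,410),crop('side',210,300)]))
E
```

```text
t: 34.15
tool_pos: [0.5654, -0.2256, 0.136]
ee_rot: [-3.141, -0.911, -1.361]
ft_force: [-0.1, -0.3, 0.6]
gripper_width: 0.0868
gripper_force: 0.0
row [-0.0022, -0.0004, 0.0888, 0.003, -0.0003, -0.0026] q [ 0.11  0.4  -0.82  1.4  -0.93 -1.13] t 34.15
```

View pics/c10.png

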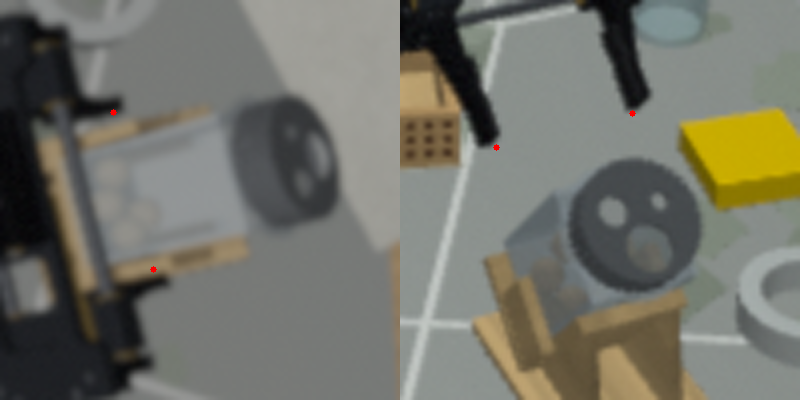

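Fingertips coincide with the predicted dots, straddling the jar symmetrically. Descending.

```bash
python3 -m creep '[[-0.001,0,0.03,0,0,0,0.087],[-0.001,0,0.055,0,0,0,0.087],[-0.001,0,0.075,0,0,0,0.087],[-0.001,0,0.087,0,0,0,0.087],[-0.001,0,0.087,0,0,0,0.087]]';  python3 - <<'E'
from h import *
G=jgrasp();zt=G.as_matrix()[:,2];P=S+.068*jarR().as_matrix()[:,2]+zt*.039
go(P,G)
E
```

```text
t: 34.88
tool_pos: [0.581, -0.2901, 0.0832]
ee_rot: [-3.138, -0.912, -1.359]
ft_force: [-0.4, 0.8, 1.1]
gripper_width: 0.0867
gripper_force: 0.0
row [-0.0011, 0.0014, 0.0041, -0.0017, -0.0014, -0.0011] q [-0.1   0.5  -0.83  1.69 -0.86 -1.26] t 34.875
```

```bash
python3 -m creep '[[0,0.001,0.002,0,0,0,0.087],[0,0.001,0.002,0,0,0,0.078],[0,0.001,0.002,0,0,0,0.07],[0,0.001,0.002,0,0,0,0.055],[0,0.001,0.002,0,0,0,0.055],[0,0.001,0.002,0,0,0,0.055],[0,0.001,0.002,0,0,0,0.055]]' 40; python3 -c "
from h import *
o=arm.get_obs();print(o['tool_pos'],o['ee_rot'],o['q']);R=Ro.from_euler('xyz',o['ee_rot'])
L=jarR().as_matrix()[:,2];print('jar axis in tool',R.inv().apply(L),'world up in tool',R.inv().apply([0,0,1]))
"
```

```text
t: 35.75
tool_pos: [0.5793, -0.2918, 0.0812]
ee_rot: [3.141, -0.912, -1.356]
ft_force: [-3.4, 4.0, 3.9]
gripper_width: 0.0654
gripper_force: 40.0
[ 0.57933957 -0.29183489  0.08120068] [ 3.14138956 -0.91198778 -1.35586171] [-0.10751224  0.4992917  -0.83250607  1.70116785 -0.85787511 -1.26925355]
jar axis in tool [9.99999091e-01 6.31845890e-04 1.19132377e-03] world up in tool [ 7.90722171e-01  1.24331047e-04 -6.12175166e-01]
```

```bash
python3 -m creep '[[0.01,0,-0.003,0,0,0,0.055],[0.025,0,-0.006,0,0,0,0.055],[0.04,0,-0.01,0,0,0,0.055],[0.06,0,-0.015,0,0,0,0.055],[0.08,0,-0.03,0,0,0,0.055],[0.10,0,-0.05,0,0,0,0.055],[0.12,0,-0.07,0,0,0,0.055],[0.12,0,-0.07,0,0,0,0.055]]'; python3 - <<'E'
from h import *
# pour pose: block yard yaw BY, lean dir -y
BX=np.array([.5062,.030]);BY=1.474
def pour(L,outlet):
    yaw=BY;J=jarR(L,yaw).as_matrix();G=jgrasp(L,yaw);zt=G.as_matrix()[:,2]
    o=np.array(outlet)-J@[-.016,0,.1295];return o+J@[0,0,.068]+zt*.040,G
u=np.array([np.cos(BY),np.sin(BY)])
for L in(np.radians(90),np.radians(128)):
    p,G=pour(L,np.r_[BX+u*.02,.085]);print(p);go(p,G)
E
```

```text
t: 36.75
tool_pos: [0.5842, -0.309, 0.2198]
ee_rot: [-3.135, -0.911, -1.36]
ft_force: [-0.7, 0.5, -5.0]
gripper_width: 0.0661
gripper_force: 40.0
[0.51407659 0.11111849 0.061     ]
row [-0.3864, -0.0208, -0.2386, -0.1457, -0.9023, 0.2887] q [-0.04  0.31 -0.7   1.37 -0.89 -0.86] t 36.75
[0.51424461 0.11284889 0.10395092]
row [-0.3535, -0.0215, -0.2662, -0.0469, -1.5592, 0.3437] q [-0.04  0.31 -0.7   1.37 -0.89 -0.86] t 36.75
```

```bash
cat >> h.py <<'E'
BX=np.array([.5062,.030]);BY=1.474
def pour(Ld,s,z,yaw=BY,c=None):
    L=np.radians(Ld);J=jarR(L,yaw).as_matrix();G=jgrasp(L,yaw);zt=G.as_matrix()[:,2];u=np.array([np.cos(BY),np.sin(BY)])
    o=np.r_[(BX if c is None else c)+u*s,z]-J@[-.016,0,.1295];p=o+J@[0,0,.068]+zt*.040;print(Ld,p.round(3));go(p,G)
E
python3 -c "
from h import *
pour(70,.03,.19);pour(85,.02,.15)"
```

```text
70 [0.514 0.109 0.146]
row [-0.3178, -0.0205, -0.2895, -0.1895, -0.5563, 0.2535] q [-0.04  0.31 -0.7   1.37 -0.89 -0.86] t 36.75
85 [0.514 0.109 0.121]
row [-0.3379, -0.0203, -0.2735, -0.1571, -0.8158, 0.2803] q [-0.04  0.31 -0.7   1.37 -0.89 -0.86] t 36.75
```

```bash
python3 -m creep '[[-0.03,-0.002,-0.03,-0.02,-0.055,0.025,0.055],[-0.06,-0.004,-0.06,-0.04,-0.11,0.05,0.055],[-0.10,-0.006,-0.09,-0.06,-0.17,0.08,0.055],[-0.14,-0.008,-0.12,-0.08,-0.23,0.11,0.055],[-0.18,-0.01,-0.16,-0.1,-0.29,0.13,0.055],[-0.22,-0.013,-0.2,-0.12,-0.36,0.16,0.055],[-0.25,-0.016,-0.23,-0.14,-0.43,0.19,0.055],[-0.28,-0.018,-0.26,-0.16,-0.49,0.22,0.055],[-0.318,-0.02,-0.29,-0.19,-0.556,0.2535,0.055],[-0.318,-0.02,-0.29,-0.19,-0.556,0.2535,0.055]]'; python3 chk.py; python3 -c "
from h import *
pour(80,.02,.10);pour(90,.02,.085);pour(100,.02,.082);pour(110,.02,.082)"
```

```text
t: 38.0
tool_pos: [0.5124, 0.1103, 0.1432]
ee_rot: [3.136, -0.352, -1.666]
ft_force: [-1.0, -0.9, -5.4]
gripper_width: 0.0662
gripper_force: 40.0
top block (array([0.5049, 0.0231, 1.4713]), np.float64(0.376))
80 [0.514 0.106 0.066]
row [-0.0258, -0.0022, 0.074, 0.006, -0.179, -0.0009] q [ 0.67  0.35 -0.33  0.27 -1.15 -0.92] t 38.2
90 [0.514 0.111 0.061]
row [-0.0322, -0.0022, 0.0767, 0.0059, -0.3535, -0.0015] q [ 0.67  0.35 -0.33  0.27 -1.15 -0.92] t 38.2
100 [0.514 0.114 0.069]
row [-0.0325, -0.0022, 0.068, 0.0058, -0.5281, -0.002] q [ 0.67  0.35 -0.33  0.27 -1.15 -0.92] t 38.2
110 [0.515 0.116 0.08 ]
row [-0.0297, -0.0021, 0.0568, 0.0057, -0.7026, -0.0025] q [ 0.67  0.35 -0.33  0.27 -1.15 -0.92] t 38.2
```

```bash
python3 -m creep '[[-0.015,-0.001,0.035,0,-0.09,0,0.055],[-0.026,-0.002,0.07,0,-0.179,0,0.055],[-0.029,-0.002,0.074,0.003,-0.27,0,0.055],[-0.032,-0.002,0.0767,0.006,-0.3535,0,0.055],[-0.0325,-0.002,0.072,0.006,-0.44,0,0.055],[-0.0325,-0.002,0.068,0.006,-0.528,0,0.055],[-0.0325,-0.002,0.068,0.006,-0.528,0,0.055]]'; python3 - <<'E'
from h import *
snap('side');snap('top')
for n in('side','top'):
    print(n,proj(n,(.506,.03,.03)),[(np.round(d['uv']),round(d['confidence'],2)) for d in spotter.search_frame(n,'block')],[(np.round(d['uv']),round(d['confidence'],2)) for d in spotter.spot_point(n,'jar_outlet')], proj(n,(.508,.05,.082)))
pour(105,.02,.08);pour(110,.02,.08);pour(115,.02,.08);pour(120,.02,.08);pour(130,.02,.08)
E
```

```text
t: 39.08
tool_pos: [0.5149, 0.1135, 0.0702]
ee_rot: [-3.14, 0.175, -1.672]
ft_force: [0.9, 0.1, -4.7]
gripper_width: 0.0656
gripper_force: 40.0
side [300.73222056 231.09467015] [(array([263., 274.]), 0.77), (array([321., 158.]), 0.62), (array([244., 226.]), 0.61), (array([300., 236.]), 0.57)] [(array([302., 215.]), 0.77)] [300.11586899 211.63647282]
top [331.06579588 226.50570825] [(array([163., 181.]), 0.96), (array([305., 292.]), 0.67), (array([353., 236.]), 0.64), (array([398., 272.]), 0.62)] [(array([429., 205.]), 0.68)] [323.05540802 225.00563739]
105 [0.514 0.115 0.073]
row [0.0002, -0.0, -0.0033, -0.0011, -0.0865, 0.0007] q [ 0.42  0.34 -0.36 -0.21 -0.79 -0.38] t 39.375
110 [0.515 0.116 0.078]
row [-0.0011, -0.0, -0.0089, -0.001, -0.1738, 0.0008] q [ 0.42  0.34 -0.36 -0.21 -0.79 -0.38] t 39.375
115 [0.514 0.115 0.084]
row [-0.002, -0.0, -0.0146, -0.001, -0.2611, 0.0008] q [ 0.42  0.34 -0.36 -0.21 -0.79 -0.38] t 39.375
120 [0.514 0.115 0.09 ]
row [-0.0024, -0.0, -0.0203, -0.001, -0.3483, 0.0008] q [ 0.42  0.34 -0.36 -0.21 -0.79 -0.38] t 39.375
130 [0.514 0.112 0.101]
row [-0.0017, -0.0001, -0.0318, -0.0009, -0.5229, 0.0009] q [ 0.42  0.34 -0.36 -0.21 -0.79 -0.38] t 39.375
```

```bash
python3 -m creep '[[0,0,-0.006,0,-0.04,0,0.055],[0,0,-0.008,0,-0.0865,0,0.055],[-0.001,0,-0.011,0,-0.13,0,0.055],[-0.001,0,-0.014,0,-0.174,0,0.055],[-0.002,0,-0.017,0,-0.22,0,0.055],[-0.002,0,-0.0196,0,-0.261,0,0.055],[-0.002,0,-0.023,0,-0.3,0,0.055],[-0.0024,0,-0.025,0,-0.348,0,0.055],[-0.0024,0,-0.025,0,-0.348,0,0.055],[-0.0024,0,-0.025,0,-0.348,0,0.055]]'; python3 - <<'E'
from h import *
pour(120,.02,.085);pour(130,.02,.085);pour(140,.02,.088)
a=snap('top');b=snap('side')
for n in('side','top'):
    print(n,[(np.round(d['uv']),round(d['confidence'],2)) for d in spotter.search_frame(n,'tree1_center')],'yard px',proj(n,(.506,.03,.02)))
cv2.imwrite('pics/c11.png',np.hstack([cv2.resize(a[170:270,280:380],(400,400),interpolation=cv2.INTER_CUBIC),cv2.resize(b[170:270,250:350],(400,400),interpolation=cv2.INTER_CUBIC)]))
E
```

```text
t: 40.62
tool_pos: [0.5146, 0.1139, 0.0948]
ee_rot: [-3.139, 0.523, -1.666]
ft_force: [0.4, 0.6, -4.0]
gripper_width: 0.0658
gripper_force: 40.0
120 [0.514 0.115 0.095]
row [-0.0009, 0.0003, 0.0003, -0.0016, -0.0004, 0.0012] q [ 0.16  0.33 -0.25 -0.64 -0.95  0.12] t 40.625
130 [0.514 0.112 0.106]
row [-0.0041, 0.0003, -0.0108, -0.0015, -0.1749, 0.0013] q [ 0.16  0.33 -0.25 -0.64 -0.95  0.12] t 40.625
140 [0.514 0.108 0.12 ]
row [-0.0069, 0.0002, -0.0248, -0.0014, -0.3495, 0.0014] q [ 0.16  0.33 -0.25 -0.64 -0.95  0.12] t 40.625
side [] yard px [300.75622958 234.03649242]
top [] yard px [330.94560999 226.63349   ]
```

```bash
python3 -m creep '[[-0.002,0,-0.005,0,-0.087,0,0.055],[-0.004,0,-0.011,0,-0.175,0,0.055],[-0.0055,0,-0.018,0,-0.26,0,0.055],[-0.0055,0,-0.018,0,-0.26,0.0,0.055],[-0.0055,0,-0.018,0,-0.26,0,0.055],[-0.0055,0,-0.018,0,-0.26,0,0.055],[-0.004,0,-0.011,0,-0.175,0,0.055],[-0.002,0,-0.005,0,-0.087,0,0.055],[-0.004,0,-0.011,0,-0.175,0,0.055],[-0.0055,0,-0.018,0,-0.26,0,0.055]]'; python3 -m creep '[[0,0,0,0.06,0,0,0.055],[0,0,0,0.12,0,0,0.055],[0,0,0,0.06,0,0,0.055],[0,0,0,-0.06,0,0,0.055],[0,0,0,-0.12,0,0,0.055],[0,0,0,-0.06,0,0,0.055],[0,0,0,0,0,0,0.055],[0,0,0,0,0,0,0.055]]'; python3 - <<'E'
from h import *
a=snap('top');b=snap('side')
for n in('side','top'):
    print(n,[(np.round(d['uv']),round(d['confidence'],2)) for d in spotter.search_frame(n,'tree1_center')])
cv2.imwrite('pics/c11.png',np.hstack([cv2.resize(a[170:270,280:380],(400,400),interpolation=cv2.INTER_CUBIC),cv2.resize(b[170:270,250:350],(400,400),interpolation=cv2.INTER_CUBIC)]))
E
```

```text
t: 42.08
tool_pos: [0.5139, 0.1116, 0.1142]
ee_rot: [-3.136, 0.787, -1.66]
ft_force: [-0.2, 0.9, -4.0]
gripper_width: 0.066
gripper_force: 40.0
t: 43.08
tool_pos: [0.5133, 0.1102, 0.1138]
ee_rot: [-3.139, 0.784, -1.665]
ft_force: [0.3, 0.4, -4.7]
gripper_width: 0.0659
gripper_force: 40.0
side []
top []
```

View pics/c11.png

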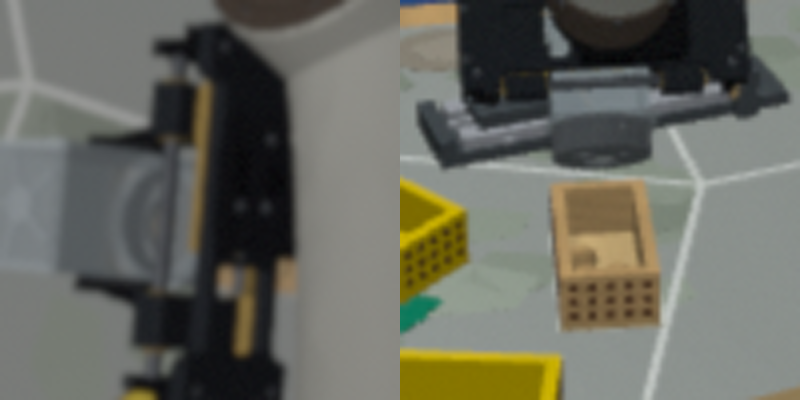

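A ball shows at the courtyard's left front (580,258), and the jar's base region looks empty. A little more rocking, then return the jar to level and check from above.

```bash
python3 -m creep '[[-0.002,0,-0.008,0.1,-0.09,0,0.055],[-0.004,0,-0.014,0.2,-0.17,0,0.055],[-0.004,0,-0.014,0.1,-0.17,0,0.055],[-0.004,0,-0.014,-0.05,-0.17,0,0.055],[-0.004,0,-0.014,-0.2,-0.17,0,0.055],[-0.004,0,-0.014,-0.05,-0.17,0,0.055],[-0.004,0,-0.014,0,-0.1,0,0.055],[-0.004,0,-0.014,0,-0.17,0,0.055],[-0.004,0,-0.014,0,-0.17,0,0.055],[-0.004,0,-0.014,0,-0.17,0,0.055]]'; python3 -c "
from h import *
pour(110,.03,.12);pour(85,.05,.16)"
```

```text
t: 44.52
tool_pos: [0.514, 0.1023, 0.1258]
ee_rot: [-3.138, 0.953, -1.665]
ft_force: [0.9, 0.3, -3.7]
gripper_width: 0.066
gripper_force: 40.0
110 [0.515 0.126 0.118]
row [-0.0076, 0.0008, 0.0232, -0.0021, 0.6043, 0.0007] q [-0.17  0.44 -0.17 -1.02 -1.28  0.55] t 44.525
85 [0.517 0.139 0.131]
row [-0.0252, 0.0008, 0.0269, -0.0023, 1.0406, 0.0002] q [-0.17  0.44 -0.17 -1.02 -1.28  0.55] t 44.525
```

```bash
python3 -m creep '[[-0.003,0,-0.03,0,0.15,0,0.055],[-0.006,0,-0.03,0,0.3,0,0.055],[-0.008,0,-0.02,0,0.45,0,0.055],[-0.01,0,0,0,0.6,0,0.055],[-0.015,0,0.015,0,0.75,0,0.055],[-0.02,0,0.02,0,0.9,0,0.055],[-0.0252,0,0.02,0,1.04,0,0.055],[-0.0252,0,0.02,0,1.04,0,0.055]]'; python3 -m creep '[[-0.02,0,-0.04,0,0.09,0,0.055],[-0.05,0,-0.06,0,0.18,0,0.055],[-0.09,0,-0.06,0,0.27,0,0.055],[-0.13,0,-0.06,0,0.27,0,0.055],[-0.15,0,-0.06,0,0.27,0,0.055],[-0.15,0,-0.06,0,0.27,0,0.055]]'
python3 - <<'E'
from h import *
a=snap('top');b=snap('side')
print(arm.get_obs()['tool_pos'])
for n in('top','side'):
    print(n,[(np.round(d['uv'],1),round(d['confidence'],2)) for d in spotter.search_frame(n,'tree1_center')],proj(n,(.506,.03,.02)))
    print([(np.round(d['uv'],1),round(d['confidence'],2)) for d in spotter.cut_out(n,'tree1_center')])
cv2.imwrite('pics/c12.png',cv2.resize(a[180:280,260:400],(800,571),interpolation=cv2.INTER_CUBIC))
E
python3 chk.py
```

```text
t: 45.52
tool_pos: [0.5158, 0.1362, 0.1346]
ee_rot: [-3.141, -0.086, -1.664]
ft_force: [0.3, 0.1, -5.1]
gripper_width: 0.0656
gripper_force: 40.0
t: 46.28
tool_pos: [0.5312, 0.2877, 0.1813]
ee_rot: [-3.141, -0.355, -1.669]
ft_force: [0.7, -0.5, -4.2]
gripper_width: 0.0653
gripper_force: 40.0
[0.53116553 0.28599782 0.18205064]
top [(array([344.5, 226.4]), 0.36), (array([444.5, 200.1]), 0.19)] [330.94560999 226.63349   ]
[(array([347.4, 227.6]), 0.43), (array([436.9, 133.7]), 0.21)]
side [] [300.75622958 234.03649242]
[(array([347. , 295.7]), 0.47), (array([301.3, 237.3]), 0.43)]
top block (array([0.5059, 0.0303, 1.4883]), np.float64(0.239))
side block (array([0.5052, 0.0305, 1.4692]), np.float64(0.066))
```

```bash
python3 - <<'E'
from h import *
a=snap('top');b=snap('side')
r=lambda i,w,h:cv2.resize(i,(w,h),interpolation=cv2.INTER_CUBIC)
cv2.imwrite('pics/c13.png',np.vstack([np.hstack([r(a[200:255,295:365],400,314),r(b[205:260,270:340],400,314)]),np.hstack([r(a[180:260,180:300],400,267),r(b[140:220,260:380],400,267)])]))
# circles in the yard
y=r(a[205:250,300:362],62*8,45*8);g=cv2.cvtColor(y,cv2.COLOR_BGR2GRAY)
c=cv2.HoughCircles(g,cv2.HOUGH_GRADIENT,1,40,param1=60,param2=16,minRadius=28,maxRadius=50);print(None if c is None else c[0][:8])
E
```

```text
None
```

View pics/c13.png

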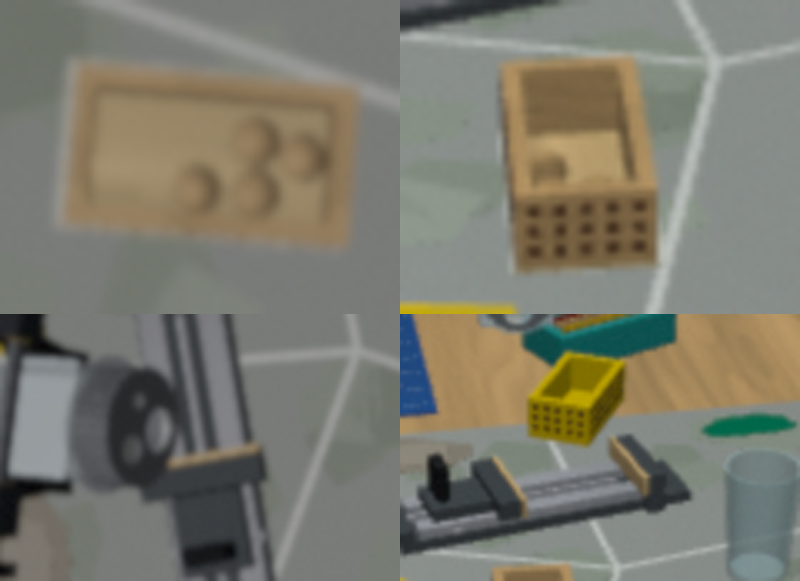

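Four balls lie in the courtyard at upper-left panel (190,190), (255,140), (255,192), (305,157). That matches the four seen in the jar, which now looks empty. Returning the jar.

```bash
cat > ret.py <<'E'
from h import *
import sys
G=Ro.from_euler('xyz',[3.1414,-.912,-1.356]);P0=np.array([.5793,-.2918,.0812])
dx,dz=map(float,sys.argv[1:3]);go(P0+G.apply([dx,0,dz]),G)
E
python3 ret.py .12 -.09
```

```text
row [0.5547, -0.1048, 0.1537, 0.1855, 0.5518, -0.2563] q [ 0.87  0.49  0.01  0.2  -1.39 -1.04] t 46.875
```

```bash
python3 -m creep '[[0.05,-0.01,0,0.01,0.03,-0.02,0.055],[0.1,-0.02,0,0.03,0.07,-0.04,0.055],[0.15,-0.03,0.01,0.05,0.12,-0.07,0.055],[0.2,-0.04,0.03,0.07,0.18,-0.1,0.055],[0.25,-0.05,0.05,0.09,0.25,-0.13,0.055],[0.31,-0.06,0.07,0.11,0.33,-0.16,0.055],[0.37,-0.07,0.1,0.13,0.4,-0.19,0.055],[0.43,-0.08,0.12,0.15,0.47,-0.22,0.055],[0.49,-0.093,0.14,0.17,0.52,-0.24,0.055],[0.53,-0.1,0.15,0.1855,0.5518,-0.2563,0.055]]';python3 ret.py .12 -.07
```

```text
t: 48.12
tool_pos: [0.5773, -0.2705, 0.2254]
ee_rot: [3.139, -0.912, -1.352]
ft_force: [0.7, -0.2, -3.4]
gripper_width: 0.0658
gripper_force: 40.0
row [0.0189, 0.0026, 0.0351, -0.001, -0.0002, 0.0023] q [ 0.06  0.29 -0.71  1.29 -0.95 -0.86] t 48.125
```

```bash
python3 -m creep '[[0.0189,0.0025,0,0,0,0,0.055],[0.019,0.0025,0.02,0,0,0,0.055],[0.019,0.0025,0.035,0,0,0,0.055],[0.019,0.0025,0.035,0,0,0,0.055]]';python3 ret.py .04 -.006;python3 ret.py 0 0
```

```text
t: 48.62
tool_pos: [0.5827, -0.3086, 0.2187]
ee_rot: [3.139, -0.911, -1.354]
ft_force: [-0.1, 0.2, -4.1]
gripper_width: 0.0661
gripper_force: 40.0
row [-0.0792, -0.0004, 0.0646, 0.0014, 0.0007, 0.0011] q [-0.04  0.31 -0.7   1.37 -0.9  -0.86] t 48.625
row [-0.1192, -0.0005, 0.0707, 0.0014, 0.0007, 0.0011] q [-0.04  0.31 -0.7   1.37 -0.9  -0.86] t 48.625
```

```bash
python3 -m creep '[[-0.02,0,0.02,0,0,0,0.055],[-0.04,0,0.04,0,0,0,0.055],[-0.06,0,0.055,0,0,0,0.055],[-0.075,0,0.062,0,0,0,0.055],[-0.09,-0.0005,0.066,0.001,0,0,0.055],[-0.1,-0.0005,0.068,0.001,0,0.001,0.055],[-0.108,-0.0005,0.069,0.001,0,0.001,0.055],[-0.114,-0.0005,0.07,0.001,0,0.001,0.055],[-0.114,-0.0005,0.07,0.001,0,0.001,0.055]]';python3 ret.py 0 0
```

```text
t: 49.75
tool_pos: [0.5809, -0.2935, 0.0865]
ee_rot: [-3.14, -0.912, -1.356]
ft_force: [0.5, 0.8, -4.2]
gripper_width: 0.0658
gripper_force: 40.0
row [-0.0055, 0.0012, 0.0016, -0.0014, -0.0001, -0.0003] q [-0.11  0.49 -0.83  1.69 -0.86 -1.25] t 49.75
```

```bash
python3 -m creep '[[-0.003,0.0007,0.001,0,0,0,0.055],[-0.0055,0.0007,0.001,0,0,0,0.055],[-0.0055,0.0007,0.001,0,0,0,0.055]]';python3 ret.py 0 0; python3 -m creep '[[0,0,0,0,0,0,0.068],[0,0,0,0,0,0,0.072],[0,0,0,0,0,0,0.08],[0,0,0,0,0,0,0.087],[0,0,0,0,0,0,0.087]]'
```

```text
t: 50.12
tool_pos: [0.5796, -0.2914, 0.0817]
ee_rot: [-3.14, -0.912, -1.357]
ft_force: [-0.2, 0.1, -4.3]
gripper_width: 0.0661
gripper_force: 40.0
row [-0.0002, 0.0004, 0.0005, -0.0012, -0.0002, -0.0007] q [-0.11  0.5  -0.83  1.7  -0.86 -1.27] t 50.125
t: 50.75
tool_pos: [0.5797, -0.2915, 0.0819]
ee_rot: [-3.139, -0.913, -1.358]
ft_force: [0.6, 0.7, -0.4]
gripper_width: 0.0858
gripper_force: 0.0
```

```bash
python3 -m creep '[[0,0,-0.03,0,0,0,0.087],[0,0,-0.08,0,0,0,0.087],[0,0,-0.13,0,0,0,0.087],[0.05,0,-0.18,0,0,0,0.087],[0.12,0,-0.2,0,-0.15,0,0.087],[0.15,0,-0.2,0,-0.3,0,0.087],[0.18,0,-0.2,0,-0.45,0,0.087],[0.18,0,-0.2,0,-0.6,0,0.087]]'; python3 - <<'E'
from h import *
zt=-jarR().as_matrix()[:,2];R=align(zt,-.8);go(top+zt*(.039-.06)+[0,0,.12],R);go(top+zt*(.039-.06),R)
E
```

```text
t: 51.75
tool_pos: [0.5695, -0.2443, 0.35]
ee_rot: [-3.134, -0.308, -1.356]
ft_force: [0.4, -1.5, -0.1]
gripper_width: 0.087
gripper_force: 0.0
row [0.0477, 0.0005, 0.0792, 0.2623, -0.9435, -0.5078] q [ 0.01  0.22 -0.01  0.31 -1.29  0.13] t 51.75
row [0.0113, 0.0014, 0.1936, 0.2623, -0.9435, -0.5078] q [ 0.01  0.22 -0.01  0.31 -1.29  0.13] t 51.75
```

```bash
python3 -m creep '[[0.02,0,0,0.04,-0.15,-0.08,0.087],[0.03,0,0,0.08,-0.3,-0.16,0.087],[0.0477,0,0,0.12,-0.45,-0.24,0.087],[0.0477,0,0.02,0.17,-0.6,-0.32,0.087],[0.0477,0,0.04,0.21,-0.75,-0.4,0.087],[0.0477,0,0.06,0.2623,-0.9435,-0.508,0.087],[0.0477,0,0.079,0.2623,-0.9435,-0.508,0.087],[0.0477,0,0.079,0.2623,-0.9435,-0.508,0.087]]'; python3 - <<'E'
from h import *
a=snap('top');b=snap('side')
for s in('dial_top','jar_outlet'):
  for n in('top','side'): print(s,n,[(np.round(d['uv'],1),round(d['confidence'],2)) for d in spotter.spot_point(n,s)][:2],proj(n,top if s[0]=='d' else top-.016*jarR().as_matrix()[:,0]).round(1))
zt=-jarR().as_matrix()[:,2];R=align(zt,-.8);go(top+zt*(.039-.06),R)
# tan pixels in jar bore near base, now vs before
t0=cv2.imread('pics/t0.png')
for im in(t0,a):
    r=im[185:215,434:462].astype(int);print('red-blue',np.sort((r[...,2]-r[...,0]).ravel())[[-1,-20,-80,-200]])
E
```

```text
t: 52.75
tool_pos: [0.5836, -0.3129, 0.2825]
ee_rot: [-2.764, 0.553, -0.698]
ft_force: [-0.8, -0.4, -0.4]
gripper_width: 0.0868
gripper_force: 0.0
dial_top top [(array([482.8, 188.5]), 0.69)] [485.5 188.1]
dial_top side [(array([363.1, 264.3]), 0.8)] [360.3 264.4]
jar_outlet top [(array([491.3, 187.3]), 0.71)] [489.1 187.4]
jar_outlet side [(array([363.7, 273.6]), 0.76)] [362.7 271.4]
row [0.0624, 0.0384, 0.0952, 0.0061, -0.0061, -0.002] q [-0.51  0.71  0.82 -0.54 -2.08  1.11] t 53.05
red-blue [43 35  6  3]
red-blue [44 36  3 -3]
```

```bash
python3 -m creep '[[0.0624,0.0384,0.04,0,0,0,0.087],[0.0624,0.0384,0.08,0,0,0,0.087],[0.0624,0.0384,0.095,0,0,0,0.087],[0.0624,0.0384,0.095,0,0,0,0.087]]' 8; python3 - <<'E'
from h import *
zt=-jarR().as_matrix()[:,2];R=align(zt,-.8);go(top+zt*.039,R)
E
```

```text
t: 53.55
tool_pos: [0.5835, -0.3117, 0.1664]
ee_rot: [-2.762, 0.548, -0.695]
ft_force: [-0.6, -0.2, -0.5]
gripper_width: 0.0869
gripper_force: 0.0
row [-0.0006, -0.0016, 0.0576, 0.0068, -0.0009, -0.0045] q [-0.51  0.76  0.61 -0.49 -1.85  1.24] t 53.55
```

```bash
python3 -m creep '[[0,-0.001,0.02,0.004,0,0,0.087],[0,-0.001,0.04,0.004,0,0,0.087],[0,-0.001,0.05,0.004,0,0,0.087],[0,-0.001,0.057,0.004,0,0,0.087],[0,-0.001,0.057,0.004,0,0,0.08],[0,-0.001,0.057,0.004,0,0,0.07],[0,-0.001,0.057,0.004,0,0,0.06],[0,-0.001,0.057,0.004,0,0,0.06],[0,-0.001,0.057,0.004,0,0,0.06]]' 8;python3 -m creep '[[0,0,0,0,0,0.13,0.06],[0,0,0,0,0,0.26,0.06],[0,0,0,0,0,0.39,0.06],[0,0,0,0,0,0.52,0.06],[0,0,0,0,0,0.65,0.06],[0,0,0,0,0,0.78,0.06],[0,0,0,0,0,0.91,0.06],[0,0,0,0,0,1.04,0.06],[0,0,0,0,0,1.17,0.06],[0,0,0,0,0,1.17,0.06]]' 10;python3 -m creep '[[0,0,0,0,0,0.13,0.06],[0,0,0,0,0,0.26,0.06],[0,0,0,0,0,0.39,0.06],[0,0,0,0,0,0.52,0.06],[0,0,0,0,0,0.65,0.06],[0,0,0,0,0,0.78,0.06],[0,0,0,0,0,0.91,0.06],[0,0,0,0,0,0.924,0.06],[0,0,0,0,0,0.924,0.06]]' 10; python3 -m creep '[[0,0,0,0,0,0,0.075],[0,0,0,0,0,0,0.087],[0,0,0,0,0,0,0.087],[0,0,-0.03,0,0,0,0.087],[0,0,-0.08,0,0,0,0.087],[0,0,-0.14,0,0,0,0.087],[0,0,-0.18,0,0,0,0.087]]'; python3 -c "
from h import *
go([.5,.25,.33],down(SY-np.pi))"
```

```text
t: 54.68
tool_pos: [0.5771, -0.2788, 0.1215]
ee_rot: [-2.757, 0.546, -0.696]
ft_force: [0.7, -2.2, 2.1]
gripper_width: 0.0703
gripper_force: 8.0
t: 55.92
tool_pos: [0.5762, -0.279, 0.1215]
ee_rot: [2.721, 0.521, -2.087]
ft_force: [-0.9, -2.3, 1.9]
gripper_width: 0.0705
gripper_force: 10.0
t: 57.05
tool_pos: [0.576, -0.2785, 0.1219]
ee_rot: [2.483, 0.018, -2.902]
ft_force: [-3.2, -2.1, 5.4]
gripper_width: 0.0703
gripper_force: 10.0
t: 57.92
tool_pos: [0.6005, -0.3873, 0.2658]
ee_rot: [2.487, 0.019, -2.905]
ft_force: [-0.1, -0.7, -0.1]
gripper_width: 0.087
gripper_force: 0.0
row [-0.0529, 0.5487, 0.3414, 0.5018, 0.5193, -1.4815] q [-0.58  0.86  1.06 -0.55 -2.19 -0.98] t 57.925
```

```bash
python3 -m creep '[[-0.04,0.06,-0.05,0.05,0.05,-0.15,0.087],[-0.05,0.12,-0.05,0.1,0.1,-0.3,0.087],[-0.05,0.18,-0.02,0.15,0.15,-0.45,0.087],[-0.05,0.25,0.05,0.2,0.2,-0.6,0.087],[-0.05,0.32,0.12,0.25,0.26,-0.75,0.087],[-0.05,0.38,0.19,0.3,0.31,-0.9,0.087],[-0.05,0.44,0.25,0.36,0.38,-1.05,0.087],[-0.05,0.5,0.3,0.42,0.44,-1.25,0.087],[-0.053,0.5487,0.34,0.5,0.52,-1.48,0.087],[-0.053,0.5487,0.34,0.5,0.52,-1.48,0.087]]'; python3 - <<'E'
from h import *
a=snap('top');b=snap('side')
for s in('dial_top','jar_outlet','jar_grip','tree1_center'):
  for n in('top','side'): print(s,n,[(np.round(d['uv'],1),round(d['confidence'],2)) for d in spotter.spot_point(n,s)][:3])
# dial: unwarp the cap face to the jar frame from side view
R=jarR().as_matrix();N=200;q=np.linspace(-.035,.035,N)
uv=np.array([[proj('side',top+R@[x,y,0]) for y in -q] for x in -q]).astype(np.float32)  # rows: +x at top; cols: +y at left
w=cv2.remap(b,uv[...,0],uv[...,1],cv2.INTER_CUBIC);g=cv2.GaussianBlur(cv2.cvtColor(w,cv2.COLOR_BGR2GRAY),(5,5),0)
X,Y=np.meshgrid(q,q,indexing='ij')
for k in range(0,360,20):
    x,y=.016*np.cos(np.radians(k)),.016*np.sin(np.radians(k))
    m=np.hypot(-X-x,-Y-y)<.003;print(k,int(g[m].mean()),end='; ')
print()
ti=cv2.imread('pics/t0.png')
for n,im in(('t0',ti),('now',a)):
    G=np.array([[im[tuple(np.round(proj('top',S+R@[.0,y,z])).astype(int)[::-1])] for y in(-.02,-.01,0,.01,.02)] for z in(.012,.022,.032,.042,.06,.08)]).astype(int);print(n,(G[...,2]-G[...,0]).tolist())
E
python3 chk.py
```

```text
t: 59.18
tool_pos: [0.5198, 0.1593, 0.339]
ee_rot: [3.14, 0.003, -1.352]
ft_force: [0.5, 0.5, 0.7]
gripper_width: 0.0868
gripper_force: 0.0
dial_top top [(array([484.2, 188. ]), 0.82), (array([434.6, 199.5]), 0.63)]
dial_top side [(array([361.6, 265.1]), 0.87)]
jar_outlet top [(array([491.6, 187. ]), 0.69)]
jar_outlet side [(array([361.9, 272.7]), 0.56)]
jar_grip top [(array([462.4, 196.7]), 0.58)]
jar_grip side [(array([349.2, 272.1]), 0.73)]
tree1_center top [(array([344.5, 225.7]), 0.47)]
tree1_center side []
0 71; 20 111; 40 128; 60 128; 80 128; 100 118; 120 75; 140 71; 160 81; 180 93; 200 71; 220 71; 240 71; 260 77; 280 122; 300 128; 320 122; 340 76; 
t0 [[7, 2, 2, 3, 7], [2, -4, -4, 6, 2], [-3, -5, -4, 4, -1], [-2, -4, -5, -3, -5], [-2, -5, -4, -5, -4], [-5, -5, -5, -5, -4]]
now [[-6, -7, -9, -8, -8], [-5, -6, -8, -7, -6], [-3, -4, -5, -5, -5], [-3, -4, -4, -5, -4], [-3, -5, -5, -4, -4], [-5, -5, -5, -5, -4]]
top block (array([0.5055, 0.0297, 1.4861]), np.float64(0.219))
side block (array([0.5052, 0.0296, 1.4661]), np.float64(0.072))
```

```bash
python3 -c "
from plant import arm
print(arm.job_done())"
```

```text
the job is handed in; nothing more can be done
None
```

I handed the job in: the block stands on its card within about 2 mm, all four balls I could see are in its courtyard, and the jar, now empty, is back in its stand with the smallest hole over the outlet.

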